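Set the diverter valve to off and lock it

TASK

Lock out the three-way valve on the stand. First take away the padlock that stands on the base plate in the lever's way and stand it upright on the round cork mat; then turn the lever until it is in line with the inlet pipe (the long one with the gauge), pointing straight away from it, which is off; then put the U-shaped lockout block over the lever and press its feet into the two pockets of the base plate until its shoulders sit flush on the plate. Leave the other things on the bench where they are.

Things in the scene. Friction and masses are not known exactly. Their poses are not given: they have to be found in the camera images.
- stand: fixed valve stand: base plate x -170 to +80, y -110 to +110 mm in its frame, 26 mm thick. Origin: on the lever's pivot axis at bench height; z up. The long inlet pipe runs from the brass three-way valve along +x and carries a round gauge (40 to 75 mm behind the pivot, top 140 mm above the bench); short outlet pipes run along +y and -y to 102 mm, tops 66 mm above the bench
- recess (a point): on the stand, at the plate's top (26 mm above the bench), midway between the two pockets for the block, 75 mm in front (-x) of the pivot; axes as the stand's. Pockets centred 26 mm to either side (y), each 40 (x) x 16 (y) mm, chamfered, 20 mm deep
- lever (a joint): angle of the valve lever about its upright pivot, rad. 0 = off: it points to the stand's -x, in line with the inlet pipe beyond the valve. Grows anticlockwise seen from above (tip to the stand's -y). It does not stop at 0: turns from -1.45 to 1.45 and stays where it is left (friction about 0.3 N m)
- lever_grip (a point): centre of the lever's black hand grip, 130 mm from the pivot, 85 mm above the bench; its -x points outwards along the lever. Grip 58 mm long, 22 wide, 18 tall; the lever is a steel bar 16 wide, 12 thick at the same height, 160 mm from pivot to tip
- padlock: black padlock standing on the base plate in the lever's way: body 50 (x) x 28 (y) x 62 mm tall, steel shackle of 8 mm rod in its xz plane, 40 mm wide, up to 98 mm. Origin: centre of its underside, z up
- block: red lockout block, an inverted U 137 mm tall. Origin: centre of underside, between its feet; z up. Feet 36 (x) x 12 (y) x 18 mm tall, centred at y +-26 mm; above them legs 46 (x) x 18 (y) mm, making shoulders 18 mm up; 34 mm gap (y) between legs; bridge 46 x 70 mm, 93 to 107 mm up; grip rib 44 (x) x 24 (y) mm, 107 to 137 mm up. Same after half a turn
- mat: round cork mat fixed on the bench, 140 mm across, 6 mm thick. Origin: centre of its underside
- mug: white mug, 80 mm across, 95 mm tall, handle to its +y. A bystander. Origin: centre of its underside
- cover: round red valve cover lying flat, 120 mm across, 58 mm tall. A bystander. Origin: centre of its underside
- carton: small cardboard carton, 90 x 120 x 80 mm tall. A bystander. Origin: centre of its underside
- spare_padlock: brass padlock standing on the bench behind the mat and block area, same shape and size as the other padlock. A bystander. Origin: centre of its underside
- plug_case: upright red cylindrical plug case, 62 mm across, 117 mm tall. A bystander. Origin: centre of its underside
- stapler: black stapler, 34 x 135 mm (long side along its y), 41 mm tall. A bystander. Origin: centre of its underside
- tape: roll of clear tape lying flat, 100 mm across, 48 mm tall. A bystander. Origin: centre of its underside
- canister: slim aluminium canister, 34 mm across, 70 mm tall, standing on the valve stand's base plate near its front corner, on the other side of the off position from the lever's start. A bystander. Origin: centre of its underside
There are look-alikes about, which are no part of the job. What is shaped like the padlock but pink, purple or red is not meant.

How it is judged:
By the outcome, as a careful person would: the job done as asked, in the order asked, and still so for the second after the job is handed in, with the robot touching nothing.
It also fails if it takes over 72 s, if anything falls off the work surface, if the arm or the gripper's body presses on something with over 40 N, if the wrist force passes 120 N, or if a joint passes its speed limit or range.

ROBOT

A 6-joint arm with a two-finger parallel gripper is mounted at the origin on the work surface. World frame = base frame: x ahead of the robot, y to its left, z up, the work surface at z = 0. Lengths are in m, angles in degrees, forces in N, time in s.
With the tool pointing down it reaches from about 0.35 to 0.975 m from the base axis. Payload 4.9 kg.
Tool frame: the origin (TCP) lies at the very end of the fingers, on their centre line; the grasp point (between the pads) lies 19 mm behind it; z points along the fingers, y is the direction in which the jaws open and shut (so a half turn about z gives the same grasp; the last joint's range is limited). The gripper opens to 85 mm and grips with 20 to 120 N. Pads are 22 mm wide; open, the fingers measure 114 mm over their backs; the gripper's body (76 mm by 85 mm) begins 54 mm behind the grasp point. The pads swing forward as they close: fully open they stand 13 mm farther back than shut.
Start: joints at [-73.625, 3.019, 92.412, -0, 84.569, -6.818], TCP at [0.246, -0.574, 0.231] pointing down, gripper open.
Joint ranges: [-172.51, 172.51], [-57.92, 126.97], [3.15, 148.05], [-58.71, 238.71], [5.1, 150.11], [-179.66, 179.66]. Speed limits (degrees/s): [147.25, 147.25, 180, 180, 180, 180].

INTERFACE

Orientations are given as [roll, pitch, yaw] about the fixed x, y, z axes, in that order (R = Rz(yaw) Ry(pitch) Rx(roll)).
In Python, from rig import env, cams gives the robot as it stands.
- The arm moves only by the tool send_rows, never from a script. Its argument "motion" is a list of rows, each a list of 2 entries, a list of its own where there are three numbers: the shift along the tool's x, y, z in units of 40 mm (1.0 is 40 mm), then the turn about the tool's z in units of 5 degrees (1.0 is 5 degrees). In form: [[[dx, dy, dz], yaw], ...]. A call has 1 to 8 rows; each row shifts and turns the pose as measured when the row begins, along the tool's axes as they then stand; what a row does not reach is not made up. A row lasts 1/12 s, in which the tool goes at most 41.7 mm and 7.16 degrees, less where a joint would pass 70% of its speed; a pose out of reach is approached as far as the arm can. A call is refused whole if a number of a shift passes 1 or a number of a turn 1, either way. A call with a gripper value outside its range is refused whole. "grip" is the opening, from -1 (shut) to 1 (fully open), so that 0 is half open, set as the call begins (left out, the last holds). The fingers move at their own pace and stop on an object; "force" is the grip in N (left out, the last holds). Time passes only in rows, so rows that do not move let the fingers close. It gives the time, the measured TCP pose, the force and the opening at its end, in the units of the state.
- env.observe(): the state, without advancing time (a new reading comes with each control period).
- cams.grab_frame(name): name is "scene" or "top" or "wrist"; returns (picture, depth): 384x512x3 uint8, red, green, blue; 384x512 float32, m along the optical axis (not along the pixel's ray), 0 where there is no reading.
- cams.camera_params(name): a dict with "fovy" (degrees; the focal length in pixels is half the picture's height over the tangent of half this angle, whatever the lens; pixels are square), "cx", "cy" (the principal point, pixels), "xyz" and "orientation" of the camera in the world; the wrist camera has in their place "T_tool_cam" (4x4, takes a point from camera to tool coordinates, whose origin is the TCP and whose axes are the flange's). Camera axes: x right, y down, z forward; pixel columns grow to the right and rows downward; lengths in m; the calibration is good to about 2 mm. A picture is of the moment at which its call begins: read the wrist's pose just before it. camera_params takes no time and is no camera call.
- env.sign_off(): hands the job in, once; it reports no verdict.
The state is a dict: "time": time; "qpos": joint angles; "dq": joint speeds; "joint_efforts": joint torques, N m; "tool_pos": TCP position; "eef_rot": TCP orientation; "ft_force": force on the tool from outside, world axes, zero at the start; "moment": the same for the moment, N m; "opening": finger opening in m.
Only numpy, scipy, OpenCV 4.12 (cv2) and the standard library are available. Lean on these libraries where they do the work, as an engineer would, in place of code of your own. Each camera call takes 0.05 s, during which the arm holds its last target. There are 200 camera calls.

## Working session

There is one attempt and no reset: what is moved stays moved. The work goes in short steps, Python scripts to look and compute and a tool call to move; the robot and the scene stay as the last step left them, time stands still between calls to the robot, and variables do not carry over. Pictures are saved under pics/ and viewed, about 8 in all and at most 12, crops included, and the job is handed in when it is done.

Besides the shell and the picture viewer there is one more tool, called after "Emit:" as name(argument=value, ...), one argument or row to a line, values as JSON. send_rows: Moves the arm, as the interface text tells. Its arguments: {"type":"object","properties":{"motion":{"type":"array"},"grip":{"type":"number"},"force":{"type":"number"}},"required":["motion"]}

```bash
mkdir -p pics; ls; cat > h.py <<'E'
import numpy as np, cv2, sys
from scipy.spatial.transform import Rotation as R
from rig import env, cams
def K(n):
    p=cams.camera_params(n); f=192/np.tan(np.radians(p['fovy'])/2); return f,p['cx'],p['cy']
def pose(n,s=None):
    p=cams.camera_params(n)
    if 'T_tool_cam' in p:
        T=np.eye(4); T[:3,:3]=R.from_euler('xyz',s['eef_rot'],degrees=True).as_matrix(); T[:3,3]=s['tool_pos']
        return T@np.array(p['T_tool_cam'])
    T=np.eye(4); o=np.array(p['orientation'],float)
    T[:3,:3]=o if o.shape==(3,3) else R.from_euler('xyz',o,degrees=True).as_matrix(); T[:3,3]=p['xyz']; return T
def grab(n):
    s=env.observe(); im,d=cams.grab_frame(n); return im,d,pose(n,s),K(n)
def cloud(d,T,k):
    v,u=np.mgrid[:384,:512]; P=np.stack([(u-k[1])/k[0]*d,(v-k[2])/k[0]*d,d],-1); W=P@T[:3,:3].T+T[:3,3]; W[d==0]=np.nan; return W
def ray(u,v,z,T,k):
    r=T[:3,:3]@np.array([(u-k[1])/k[0],(v-k[2])/k[0],1]); return T[:3,3]+r*(z-T[2,3])/r[2]
E
python3 - <<'E'
from h import *
s=env.observe(); print(s)
for n in['scene','top','wrist']: print(n,cams.camera_params(n))
a=[]
for n in['scene','top']:
    im,d,T,k=grab(n); np.savez(''+n+'.npz',im=im,d=d,T=T,k=k); a.append(im)
    cv2.imwrite(f'pics/{n}0.png',cv2.resize(im[:,:,::-1],(800,600)))
E
```

```text
pics
{'time': 0.0, 'qpos': array([-7.36255851e+01,  3.05713602e+00,  9.24925223e+01,  1.38319759e-03,
        8.45663717e+01, -6.81852323e+00]), 'dq': array([-0.00477154,  0.06466506, -0.02002242,  0.08951771,  0.000964  ,
       -0.00222091]), 'joint_efforts': array([ 9.18572441e-04, -3.93681765e+01, -3.70175278e+01,  1.36813441e-07,
        7.16357521e-03,  3.40142698e-06]), 'tool_pos': array([ 0.24597196, -0.57389542,  0.23005984]), 'eef_rot': array([-1.79884954e+02, -1.51426363e-02,  2.31927905e+01]), 'ft_force': array([-0.53280555, -0.38953782, -0.62464976]), 'moment': array([-0.00843488, -0.110895  , -0.06826008]), 'opening': 0.08534830048336182}
scene {'fovy': 43.55202517972772, 'cx': 248.55174332920257, 'cy': 198.58949174177724, 'xyz': array([1.29487018, 0.92390085, 0.93379363]), 'orientation': array([-125.01661562,   -0.37069436,  141.35567439])}
top {'fovy': 46.02618887180955, 'cx': 250.50524194717096, 'cy': 185.75698801370262, 'xyz': array([ 0.24350503, -0.01325803,  1.58504856]), 'orientation': array([-169.69124363,    0.55595738,  -91.21872995])}
wrist {'fovy': 70.99302272508164, 'cx': 256.6172350705683, 'cy': 188.8892518907498, 'T_tool_cam': array([[-3.49494369e-04, -9.52658163e-01, -3.04043259e-01,
         7.85591180e-02],
       [ 9.99999736e-01, -5.26685478e-04,  5.00773951e-04,
        -5.99287731e-04],
       [-6.37201561e-04, -3.04043003e-01,  9.52658095e-01,
        -1.43182840e-01],
       [ 0.00000000e+00,  0.00000000e+00,  0.00000000e+00,
         1.00000000e+00]])}
```

View pics/top0.png

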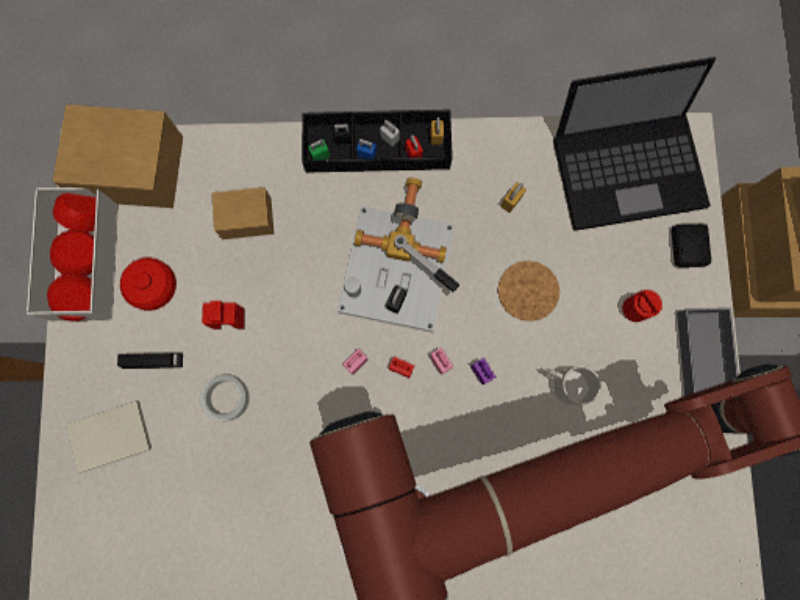

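View pics/scene0.png

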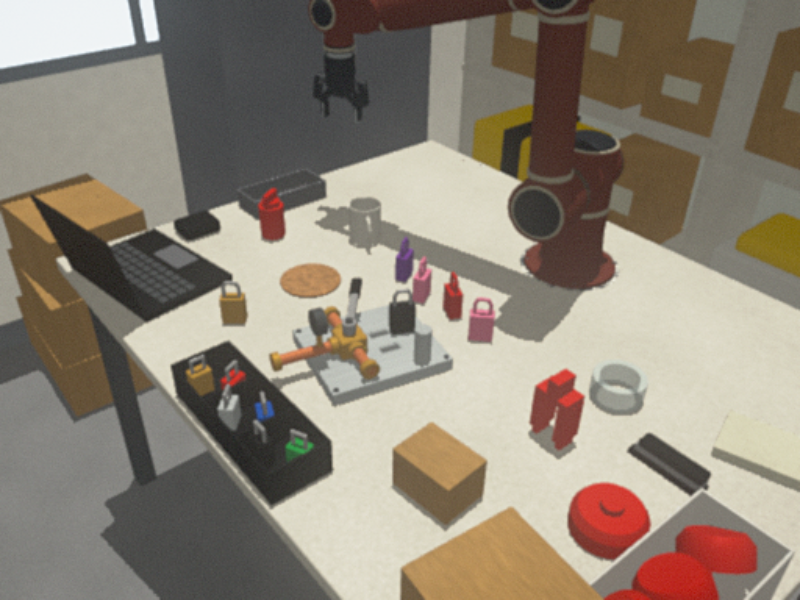

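The top view shows the stand with its pivot near (400,242) and the lever pointing lower right. The black padlock is at (398,293), the mat at (528,290), the red block at (222,315) and the canister at (352,287). The scene view confirms the block stands on its feet. Next I'll get rough positions.

```bash
python3 - <<'E'
from h import *
z=np.load('top.npz'); im,d,T,k=[z[x] for x in('im','d','T','k')]
W=cloud(d,T,k); hsv=cv2.cvtColor(im,cv2.COLOR_RGB2HSV)
def at(u8,v8): u,v=int(u8*.64),int(v8*.64); return W[v,u].round(3)
for n,p in dict(pivot=(400,242),levertip=(455,287),padtop=(398,293),mat=(528,290),block=(222,315),gauge=(405,212),inletend=(413,184),outL=(360,238),outR=(443,255),screwTL=(363,210),TR=(449,227),BL=(345,307),BR=(432,325),canister=(352,287),spare=(513,195),pk=(383,278),mug=(575,385),pink=(440,360)).items(): print(n,at(*p))
# clusters
H=W[...,2]
def box(m):
    P=W[m&np.isfinite(H)]; r=cv2.minAreaRect((P[:,:2]*1000).astype(np.float32)); print(len(P),np.round(r[0],1),np.round(r[1],1),round(r[2],1),'z',np.percentile(P[:,2],[5,50,95]).round(3))
red=((hsv[...,0]<6)|(hsv[...,0]>174))&(hsv[...,1]>150)
v,u=np.mgrid[:384,:512]
b=red&(abs(u-142)<22)&(abs(v-201)<14); box(b); box(b&(H>.12)); box(b&(H>.085)&(H<.115))
m=(abs(u-338)<28)&(abs(v-186)<28)&(hsv[...,1]>80); box(m)
E
```

```text
pivot [ 0.622 -0.025  0.102]
levertip [ 0.521 -0.14   0.098]
padtop [ 0.506 -0.016  0.116]
mat [ 0.527 -0.311  0.003]
block [0.468 0.353 0.117]
gauge [ 0.68  -0.037  0.13 ]
inletend [ 0.766 -0.057  0.062]
outL [0.642 0.064 0.062]
outR [ 0.597 -0.118  0.065]
screwTL [0.718 0.058 0.025]
TR [ 0.672 -0.137  0.024]
BL [0.493 0.103 0.027]
BR [ 0.445 -0.09   0.037]
canister [0.526 0.081 0.094]
spare [ 0.725 -0.276  0.091]
pk [0.561 0.015 0.017]
mug [ 0.31  -0.406  0.005]
pink [ 0.367 -0.104  0.059]
390 [472.8 363.7] [71.5 43.9] 89.8 z [0.031 0.107 0.139]
106 [472.5 363.7] [40.3 26. ] 0.8 z [0.13  0.136 0.141]
187 [472.9 364. ] [70.6 43.3] 89.3 z [0.09  0.106 0.112]
1178 [ 525.9 -314.7] [136.3 134.9] 85.7 z [-0.002  0.005  0.01 ]
```

```bash
cat >> h.py <<'E'
def plan(xyz,yaw,step=38.,nd=2):
    s=env.observe(); p=np.array(s['tool_pos'])*1000; y0=s['eef_rot'][2]; t=np.array(xyz)*1000.
    dy=(yaw-y0+180)%360-180; n=int(max(1,np.ceil(np.linalg.norm(t-p)/step),np.ceil(abs(dy)/5)))
    rows=[]
    for i in range(n):
        a=np.radians(y0+dy*i/n); w=(t-p)/n
        l=np.array([np.cos(a)*w[0]+np.sin(a)*w[1],np.sin(a)*w[0]-np.cos(a)*w[1],-w[2]])/40
        rows.append([[round(float(x),nd) for x in l],round(-dy/n/5,nd)])
    print('at',p.round(1),round(y0,2),'t',round(s['time'],2),'rows',n)
    for i in range(0,n,8): print(str(rows[i:i+8]).replace(' ',''))
E
python3 -c "
from h import *
plan([0.48,-0.02,0.33],-13)"
```

```text
at [ 246.  -573.9  230.2] 23.2 t 0.1 rows 17
[[[0.64,-0.61,-0.15],np.float64(0.43)],[[0.61,-0.64,-0.15],np.float64(0.43)],[[0.59,-0.66,-0.15],np.float64(0.43)],[[0.56,-0.68,-0.15],np.float64(0.43)],[[0.54,-0.7,-0.15],np.float64(0.43)],[[0.51,-0.72,-0.15],np.float64(0.43)],[[0.49,-0.74,-0.15],np.float64(0.43)],[[0.46,-0.76,-0.15],np.float64(0.43)]]
[[[0.43,-0.77,-0.15],np.float64(0.43)],[[0.4,-0.79,-0.15],np.float64(0.43)],[[0.37,-0.8,-0.15],np.float64(0.43)],[[0.34,-0.82,-0.15],np.float64(0.43)],[[0.31,-0.83,-0.15],np.float64(0.43)],[[0.28,-0.84,-0.15],np.float64(0.43)],[[0.25,-0.85,-0.15],np.float64(0.43)],[[0.22,-0.86,-0.15],np.float64(0.43)]]
[[[0.18,-0.86,-0.15],np.float64(0.43)]]
```

Emit:
send_rows(
  motion=[
    [[0.64,-0.61,-0.15],0.43],
    [[0.61,-0.64,-0.15],0.43],
    [[0.59,-0.66,-0.15],0.43],
    [[0.56,-0.68,-0.15],0.43],
    [[0.54,-0.7,-0.15],0.43],
    [[0.51,-0.72,-0.15],0.43],
    [[0.49,-0.74,-0.15],0.43],
    [[0.46,-0.76,-0.15],0.43],
  ],
)

```text
time: 0.77
tool_pos: [0.3574, -0.3064, 0.2721]
eef_rot: [-179.2, 0.3, 4.5]
ft_force: [1.0, 0.0, 0.1]
opening: 0.0851
```

Emit:
send_rows(
  motion=[
    [[0.43,-0.77,-0.15],0.43],
    [[0.4,-0.79,-0.15],0.43],
    [[0.37,-0.8,-0.15],0.43],
    [[0.34,-0.82,-0.15],0.43],
    [[0.31,-0.83,-0.15],0.43],
    [[0.28,-0.84,-0.15],0.43],
    [[0.25,-0.85,-0.15],0.43],
    [[0.22,-0.86,-0.15],0.43],
  ],
)

```text
time: 1.43
tool_pos: [0.479, -0.0356, 0.322]
eef_rot: [-179.3, 0.7, -13.7]
ft_force: [1.0, -0.7, 0.7]
opening: 0.0853
```

```bash
sed -i 's/round(-dy\/n\/5,nd)/round(float(-dy\/n\/5),nd)/' h.py; python3 - <<'E'
from h import *
s=env.observe(); print(s['time'],s['tool_pos'],s['eef_rot'])
im,d,T,k=grab('wrist'); np.savez('w1.npz',im=im,d=d,T=T,k=k)
cv2.imwrite('pics/w1.png',cv2.resize(im[:,:,::-1],(800,600)))
E
```

```text
1.4333 [ 0.47898301 -0.03558309  0.32203926] [-179.27825394    0.68745572  -13.72979451]
```

View pics/w1.png

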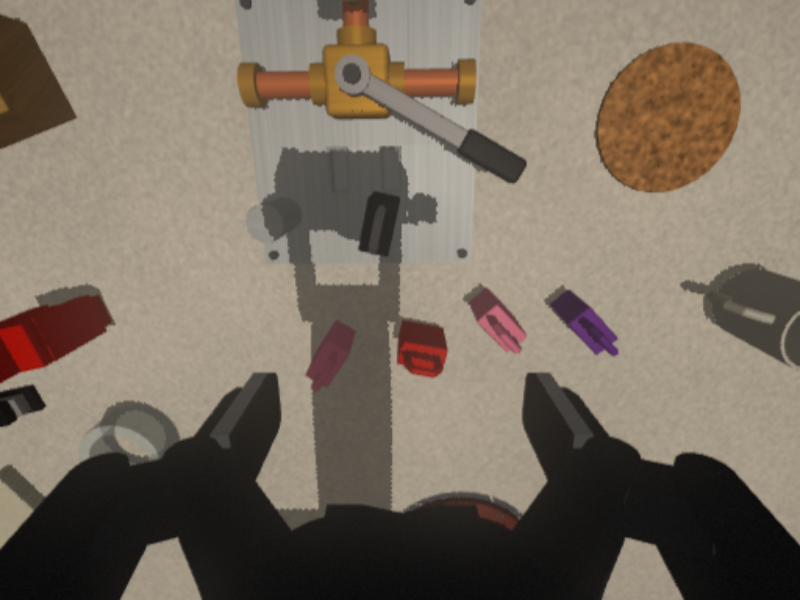

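The wrist view shows the padlock at (380,222), the pivot at (352,73), the outlet ends at (250,84) and (466,80), plate screws at (274,254) and (462,252), and the pockets near (340,170) and (390,165) in shadow.

```bash
python3 - <<'E'
from h import *
z=np.load('w1.npz'); im,d,T,k=[z[x] for x in('im','d','T','k')]
W=cloud(d,T,k); H=W[...,2]; v,u=np.mgrid[:384,:512]
hsv=cv2.cvtColor(im,cv2.COLOR_RGB2HSV)
def rect(m,n):
    P=W[m]; r=cv2.minAreaRect((P[:,:2]*1000).astype(np.float32)); print(n,len(P),np.round(r[0],1),np.round(r[1],1),round(r[2],1),'z',np.percentile(P[:,2],[5,50,95]).round(4))
reg=(u>225)&(u<262)&(v>118)&(v<170)
rect(reg&(H>.04),'pad all'); rect(reg&(H>.08)&(H<.094),'body top'); rect(reg&(H>.1),'shackle')
P=W[reg&(H>.1)]; print('shackle mean',P.mean(0).round(4)); 
c=P[:,:2]-P[:,:2].mean(0); print('dir',np.degrees(np.arctan2(*np.linalg.svd(c)[2][0][::-1])))
# pipes: outlet (orange, z .05-.07)
org=(hsv[...,1]>110)&(hsv[...,0]<25)
for n,a,b in(('L',165,198),('R',262,290)):
    m=org&(u>a)&(u<b)&(v>38)&(v<65)&(H>.05)&(H<.072); print(n,W[m].mean(0).round(4),m.sum())
# screws
for x,y in((274,254),(462,252),(246,4),(470,2)): print('screw',ray(x*.64,y*.64,.026,T,k).round(4), W[int(y*.64),int(x*.64)].round(4))
print('pivot',ray(352*.64,73*.64,.095,T,k).round(4),W[46,225].round(4))
# pockets
m=(u>190)&(u<270)&(v>85)&(v<135)&(H<.018)
n_,l,st,ce=cv2.connectedComponentsWithStats(m.astype(np.uint8))
for i in range(1,n_):
    if st[i,4]>15: print(st[i],ce[i]*1.5625); rect(l==i,'pk')
print('plate z',np.nanmedian(H[(u>265)&(u<295)&(v>110)&(v<120)]),'bench',np.nanmedian(H[(u>330)&(u<370)&(v>130)&(v<160)]))
g=(u>295)&(u<338)&(v>80)&(v<118)&(H>.07)&(H<.1); rect(g,'grip')
E
```

```text
pad all 770 [504.2 -16.3] [28. 50.] 63.8 z [0.0715 0.0884 0.1241]
body top 536 [504.2 -16.3] [28.  49.9] 63.8 z [0.0867 0.0881 0.0895]
shackle 183 [504.2 -16.4] [ 7.9 39.5] 64.7 z [0.1114 0.1229 0.125 ]
shackle mean [ 0.5065 -0.0176  0.1208]
dir 154.30952076664562
L [0.6397 0.0356 0.0573] 533
R [ 0.6101 -0.0908  0.0575] 429
screw [0.4928 0.1051 0.026 ] [0.4945 0.1038 0.0304]
screw [ 0.4478 -0.09    0.026 ] [ 0.4494 -0.0887  0.0295]
screw [0.7157 0.054  0.026 ] [0.7154 0.0536 0.029 ]
screw [ 0.6688 -0.1408  0.026 ] [ 0.6684 -0.139   0.0299]
pivot [ 0.6264 -0.0282  0.095 ] [ 0.6262 -0.0285  0.1004]
[245  95  10  27 259] [389.82263514 168.10448842]
pk 259 [547.7 -35.6] [14.8 39.9] 76.0 z [0.0051 0.0065 0.0079]
[212  96  11  26 247] [338.53744939 169.40789474]
pk 247 [559.2  15.6] [14.5 39. ] 77.5 z [0.0049 0.0065 0.0137]
plate z 0.02642157625131164 bench 0.00041500338605754417
grip 777 [ 540.4 -123.7] [61.5 22.1] 48.2 z [0.0909 0.0941 0.0956]
```

```bash
python3 -c "
from h import *
plan([0.504,-0.0165,0.15],-26.2)"
```

```text
at [481.1 -30.5 323.4] -13.45 t 1.48 rows 5
[[[0.1,-0.09,0.87],0.51],[[0.09,-0.1,0.87],0.51],[[0.09,-0.1,0.87],0.51],[[0.08,-0.11,0.87],0.51],[[0.08,-0.11,0.87],0.51]]
```

Emit:
send_rows(
  motion=[
    [[0.1,-0.09,0.87],0.51],
    [[0.09,-0.1,0.87],0.51],
    [[0.09,-0.1,0.87],0.51],
    [[0.08,-0.11,0.87],0.51],
    [[0.08,-0.11,0.87],0.51],
    [[0,0,0],0],
  ],
  grip=0.4,
  force=40,
)

```text
time: 1.98
tool_pos: [0.5075, -0.0075, 0.1472]
eef_rot: [-179.0, 0.3, -26.2]
ft_force: [-1.9, 0.9, -1.8]
opening: 0.0597
```

```bash
python3 -c "
from h import *
plan([0.5042,-0.0163,0.057],-26.2,25)"
```

```text
at [507.5  -7.5 147.2] -26.18 t 1.98 rows 4
[[[0.01,0.06,0.56],0.0],[[0.01,0.06,0.56],0.0],[[0.01,0.06,0.56],0.0],[[0.01,0.06,0.56],0.0]]
```

Emit:
send_rows(
  motion=[
    [[0.03,0.24,0.3],0],
    [[0,0,0.5],0],
    [[0,0,0.5],0],
    [[0,0,0],0],
  ],
)

```text
time: 2.32
tool_pos: [0.5041, -0.0163, 0.0952]
eef_rot: [-179.1, 0.3, -25.9]
ft_force: [0.1, 0.7, -0.5]
opening: 0.06
```

```bash
python3 -c "
from h import *
print(env.observe()['eef_rot'])
plan([0.5042,-0.0163,0.057],-26.2,25)"
```

```text
[-179.05209976    0.34439815  -25.86952903]
at [504.1 -16.3  95.2] -25.87 t 2.32 rows 2
[[[0.0,-0.0,0.48],0.03],[[0.0,-0.0,0.48],0.03]]
```

Emit:
send_rows(
  motion=[
    [[0,0,0.48],0.06],
    [[0,0,0.48],0],
    [[0,0,0],0],
  ],
)

```text
time: 2.57
tool_pos: [0.5074, -0.0168, 0.062]
eef_rot: [-179.0, -0.0, -26.1]
ft_force: [-0.1, 0.4, 0.3]
opening: 0.0596
```

Emit:
send_rows(
  motion=[
    [[0,0,0],0],
    [[0,0,0],0],
    [[0,0,0],0],
    [[0,0,0],0],
    [[0,0,0],0],
    [[0,0,0],0],
  ],
  grip=-1,
  force=50,
)

```text
time: 3.07
tool_pos: [0.511, -0.0179, 0.07]
eef_rot: [-178.9, -0.5, -26.0]
ft_force: [-0.4, -0.0, -2.9]
opening: 0.0269
```

Emit:
send_rows(
  motion=[
    [[0,0,-0.5],0],
    [[0,0,-0.8],0],
    [[0,0,-0.8],0],
    [[0,0,-0.7],0],
    [[0,0,0],0],
  ],
)

```text
time: 3.48
tool_pos: [0.5052, -0.0187, 0.1817]
eef_rot: [-179.0, 0.1, -26.0]
ft_force: [2.8, -1.3, -2.9]
opening: 0.0273
```

```bash
python3 - <<'E'
from h import *
s=env.observe(); print(s['tool_pos'],s['eef_rot'],s['opening'],s['ft_force'])
im,d,T,k=grab('scene'); W=cloud(d,T,k)
s=env.observe(); print(s['tool_pos'],s['eef_rot'],s['dq'].round(1))
cv2.imwrite('pics/s2.png',cv2.resize(im[80:270,150:350,::-1],(800,760))[:600])
dist=np.linalg.norm(W[...,:2]-s['tool_pos'][:2],axis=-1)
m=(dist<.045)&(W[...,2]<s['tool_pos'][2]+.0)&(W[...,2]>.06); print(m.sum(), np.percentile(W[m][:,2],[0,2,5,50]))
plan([0.526,-0.314,0.25],-26)
E
```

```text
[ 0.50521365 -0.01866513  0.18170469] [-1.79014145e+02  1.45807705e-01 -2.59689989e+01] 0.02726339432234613 [ 2.78560869 -1.30739985 -2.91187949]
[ 0.50398255 -0.01842197  0.17879   ] [-179.06942882    0.3473075   -25.97142656] [ 0.   2.5  4.1 -0.1 -1.1  0. ]
183 [0.13952538 0.14212187 0.14412589 0.16059378]
at [504.  -18.4 178.8] -25.97 t 3.53 rows 9
[[[0.41,0.71,-0.2],0.0],[[0.41,0.71,-0.2],0.0],[[0.41,0.71,-0.2],0.0],[[0.41,0.71,-0.2],0.0],[[0.41,0.71,-0.2],0.0],[[0.41,0.71,-0.2],0.0],[[0.41,0.71,-0.2],0.0],[[0.41,0.71,-0.2],0.0]]
[[[0.41,0.71,-0.2],0.0]]
```

View pics/s2.png

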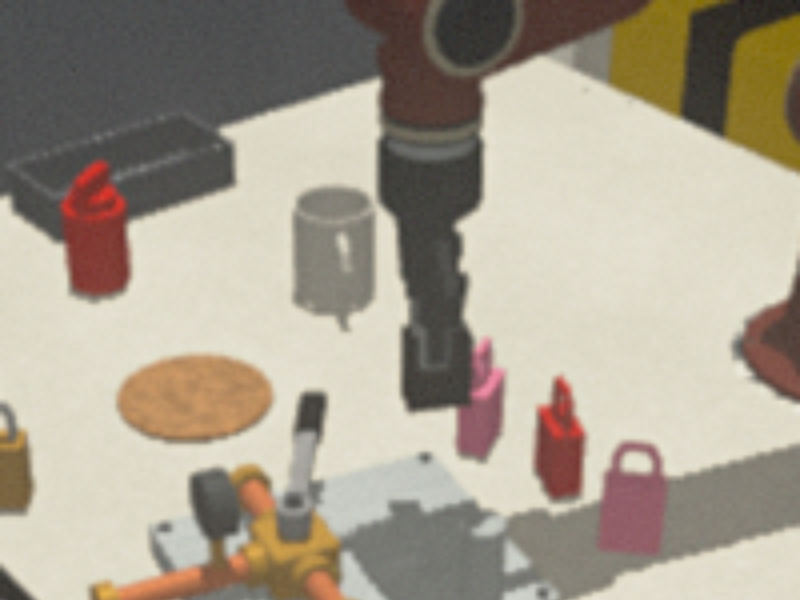

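The padlock is held upright, with its underside about 40 mm below the TCP. I'll move it over the mat.

Emit:
send_rows(
  motion=[
    [[0.41,0.71,-0.2],0],
    [[0.41,0.71,-0.2],0],
    [[0.41,0.71,-0.2],0],
    [[0.41,0.71,0],0],
    [[0.41,0.71,0],0],
    [[0.41,0.71,0],0],
    [[0.41,0.71,0],0],
    [[0.3,0.5,0],0],
  ],
)

```text
time: 4.2
tool_pos: [0.516, -0.2722, 0.1779]
eef_rot: [-178.9, 1.8, -25.3]
ft_force: [0.3, -1.1, -3.3]
opening: 0.0272
```

```bash
python3 -c "
from h import *
plan([0.526,-0.314,0.08],-26,30)"
```

```text
at [ 516.  -272.2  177.9] -25.33 t 4.2 rows 4
[[[0.17,0.21,0.61],0.03],[[0.17,0.21,0.61],0.03],[[0.17,0.21,0.61],0.03],[[0.17,0.21,0.61],0.03]]
```

Emit:
send_rows(
  motion=[
    [[0.15,0.15,0.5],0.1],
    [[0.1,0.1,0.55],0],
    [[0,0,0.5],0],
    [[0,0,0.2],0],
    [[0,0,0],0],
  ],
)

```text
time: 4.62
tool_pos: [0.5136, -0.2875, 0.092]
eef_rot: [-178.8, 2.6, -26.3]
ft_force: [-0.4, -0.0, -4.0]
opening: 0.0271
```

```bash
python3 -c "
from h import *
plan([0.526,-0.314,0.055],-26,15)"
```

```text
at [ 513.6 -287.5   92. ] -26.33 t 4.62 rows 4
[[[0.14,0.11,0.23],-0.02],[[0.14,0.11,0.23],-0.02],[[0.14,0.11,0.23],-0.02],[[0.14,0.11,0.23],-0.02]]
```

Emit:
send_rows(
  motion=[
    [[0.2,0.2,0.1],0],
    [[0.2,0.2,0.1],0],
    [[0.1,0.05,0.2],0],
    [[0,0,0.2],0],
    [[0,0,0.1],0],
  ],
)

```text
time: 5.03
tool_pos: [0.5222, -0.3103, 0.059]
eef_rot: [-178.7, 2.8, -26.2]
ft_force: [-0.1, -0.6, -3.7]
opening: 0.0269
```

```bash
python3 -c "
from h import *
plan([0.526,-0.314,0.046],-26,15)"
```

```text
at [ 522.2 -310.3   59. ] -26.22 t 5.03 rows 1
[[[0.13,0.04,0.32],-0.04]]
```

Emit:
send_rows(
  motion=[
    [[0.05,0.03,0.1],0],
    [[0,0,0.1],0],
    [[0,0,0.1],0],
    [[0,0,0.04],0],
  ],
)

```text
time: 5.37
tool_pos: [0.524, -0.3117, 0.0478]
eef_rot: [-178.8, 2.8, -26.1]
ft_force: [-3.3, 1.9, 5.9]
opening: 0.0267
```

Emit:
send_rows(
  motion=[
    [[0,0,0.02],0],
    [[0,0,0.02],0],
    [[0,0,0],0],
    [[0,0,0],0],
  ],
  grip=0.3,
)

```text
time: 5.7
tool_pos: [0.5265, -0.3129, 0.0499]
eef_rot: [-178.8, 2.4, -26.1]
ft_force: [-0.1, -0.7, -0.2]
opening: 0.0554
```

Emit:
send_rows(
  motion=[
    [[0,0,-0.3],0],
    [[0,0,-0.6],0],
    [[0,0,-0.9],0],
    [[0,0,-0.9],0],
    [[0,0,-0.6],0],
    [[0,0,0],0],
  ],
)

```text
time: 6.2
tool_pos: [0.5293, -0.3168, 0.1887]
eef_rot: [-178.8, 2.7, -26.1]
ft_force: [0.6, -0.1, 0.2]
opening: 0.0554
```

```bash
python3 - <<'E'
from h import *
s=env.observe(); print(s['tool_pos'],s['eef_rot'],s['opening'],s['qpos'].round(1))
im,d,T,k=grab('wrist'); np.savez('w2.npz',im=im,d=d,T=T,k=k); W=cloud(d,T,k); H=W[...,2]
cv2.imwrite('pics/w2.png',im[:,:,::-1])
m=(np.hypot(W[...,0]-.526,W[...,1]+.314)<.06)
for a,b in((.063,.074),(.09,.11)):
    P=W[m&(H>a)&(H<b)]; r=cv2.minAreaRect((P[:,:2]*1000).astype(np.float32)); print(len(P),r,np.median(P[:,2]))
E
```

```text
[ 0.52932429 -0.31682498  0.18873815] [-178.77992724    2.65705686  -26.09937545] 0.05541382488010669 [-38.1   5.4  94.1   0.6  83.4  77.9]
902 ((517.2955932617188, -309.2411193847656), (27.957386016845703, 49.006019592285156), 63.62757110595703) 0.06829952444562395
328 ((517.2472534179688, -309.19976806640625), (7.470705986022949, 38.52457046508789), 64.35647583007812) 0.10288264453164574
```

The padlock stands upright on the mat at (0.517, -0.309), with the body top at 0.068. Next is the lever: I'll cage its grip between part-open jaws and follow the arc.

```bash
python3 -c "
from h import *
plan([0.538,-0.126,0.17],48)"
```

```text
at [ 528.8 -316.4  186.9] -26.1 t 6.25 rows 15
[[[-0.13,-0.29,0.03],-0.99],[[-0.1,-0.3,0.03],-0.99],[[-0.07,-0.31,0.03],-0.99],[[-0.05,-0.31,0.03],-0.99],[[-0.02,-0.32,0.03],-0.99],[[0.01,-0.32,0.03],-0.99],[[0.03,-0.32,0.03],-0.99],[[0.06,-0.31,0.03],-0.99]]
[[[0.09,-0.31,0.03],-0.99],[[0.11,-0.3,0.03],-0.99],[[0.14,-0.29,0.03],-0.99],[[0.16,-0.27,0.03],-0.99],[[0.19,-0.26,0.03],-0.99],[[0.21,-0.24,0.03],-0.99],[[0.23,-0.22,0.03],-0.99]]
```

Emit:
send_rows(
  motion=[
    [[-0.13,-0.29,0.03],-0.99],
    [[-0.1,-0.3,0.03],-0.99],
    [[-0.07,-0.31,0.03],-0.99],
    [[-0.05,-0.31,0.03],-0.99],
    [[-0.02,-0.32,0.03],-0.99],
    [[0.01,-0.32,0.03],-0.99],
    [[0.03,-0.32,0.03],-0.99],
    [[0.06,-0.31,0.03],-0.99],
  ],
)

```text
time: 6.92
tool_pos: [0.5276, -0.2103, 0.1736]
eef_rot: [-176.8, 1.7, 15.1]
ft_force: [-0.6, 0.0, -0.7]
opening: 0.055
```

Emit:
send_rows(
  motion=[
    [[0.09,-0.31,0.03],-0.99],
    [[0.11,-0.3,0.03],-0.99],
    [[0.14,-0.29,0.03],-0.99],
    [[0.16,-0.27,0.03],-0.99],
    [[0.19,-0.26,0.03],-0.99],
    [[0.21,-0.24,0.03],-0.99],
    [[0.15,-0.15,0.03],-0.6],
    [[0,0,0],0],
  ],
  grip=0.1,
)

```text
time: 7.58
tool_pos: [0.5196, -0.1149, 0.156]
eef_rot: [-175.2, -0.1, 49.7]
ft_force: [-0.8, -0.2, -0.4]
opening: 0.0469
```

```bash
python3 - <<'E'
from h import *
s=env.observe(); print(s['tool_pos'],s['eef_rot'],s['opening'])
im,d,T,k=grab('wrist'); W=cloud(d,T,k); H=W[...,2]
m=(H>.085)&(H<.1)&(im.max(2)<90)&(np.hypot(W[...,0]-.54,W[...,1]+.124)<.07)
P=W[m]; r=cv2.minAreaRect((P[:,:2]*1000).astype(np.float32)); print(len(P),r,np.median(P[:,2]))
plan([0.5394,-0.1248,0.066],48,20)
E
```

```text
[ 0.51962582 -0.11492975  0.1560237 ] [-1.75221815e+02 -1.09389613e-01  4.96952811e+01] 0.04689815470949329
2862 ((553.1834106445312, -108.69943237304688), (99.35250091552734, 22.018569946289062), 47.821834564208984) 0.09345825491979354
at [ 519.5 -115.5  155.9] 49.57 t 7.63 rows 5
[[[0.03,0.11,0.45],0.06],[[0.03,0.11,0.45],0.06],[[0.03,0.11,0.45],0.06],[[0.03,0.11,0.45],0.06],[[0.03,0.11,0.45],0.06]]
```

```bash
cat >> h.py <<'E'
def plan(xyz,yaw,step=38.,nd=2):
    s=env.observe(); p=np.array(s['tool_pos'])*1000; t=np.array(xyz)*1000.
    r0=R.from_euler('xyz',s['eef_rot'],degrees=True); y0=s['eef_rot'][2]; M=r0.as_matrix()
    dy=(yaw-y0+180)%360-180; n=int(max(1,np.ceil(np.linalg.norm(t-p)/step),np.ceil(abs(dy)/5)))
    rows=[]
    for i in range(n):
        l=(r0*R.from_euler('z',-dy*i/n,degrees=True)).inv().apply((t-p)/n)/40
        rows.append([[round(float(x),nd) for x in l],round(float(-dy/n/5),nd)])
    print('at',p.round(1),'yaw',round(y0,2),'t',round(s['time'],2),'rows',n,'tilt',np.degrees(M[:2,2]).round(2),'open',round(s['opening'],4),'F',s['ft_force'].round(1))
    for i in range(0,n,8): print(str(rows[i:i+8]).replace(' ',''))
E
python3 -c "
from h import *
plan([0.5394,-0.1248,0.13],48,15)"
```

```text
at [ 519.5 -115.5  155.9] yaw 49.57 t 7.63 rows 3 tilt [-3.59  3.15] open 0.047 F [-0.3 -0.6 -0.4]
[[[0.05,0.19,0.2],0.1],[[0.05,0.19,0.2],0.1],[[0.05,0.19,0.2],0.1]]
```

Emit:
send_rows(
  motion=[
    [[0.05,0.19,0.2],0.1],
    [[0.05,0.19,0.2],0.1],
    [[0.05,0.19,0.2],0.1],
    [[0,0,0],0],
  ],
)

```text
time: 7.97
tool_pos: [0.5389, -0.1263, 0.127]
eef_rot: [-175.1, 0.2, 47.6]
ft_force: [-0.2, 0.4, 0.7]
opening: 0.0469
```

```bash
python3 -c "
from h import *
plan([0.5394,-0.1248,0.064],48,15)"
```

```text
at [ 538.9 -126.3  127. ] yaw 47.65 t 7.97 rows 5 tilt [-3.7   3.14] open 0.0469 F [-0.2  0.4  0.7]
[[[0.01,0.02,0.31],-0.01],[[0.01,0.02,0.31],-0.01],[[0.01,0.02,0.31],-0.01],[[0.01,0.02,0.31],-0.01],[[0.01,0.02,0.31],-0.01]]
```

Emit:
send_rows(
  motion=[
    [[0.01,0.02,0.31],0],
    [[0.01,0.02,0.31],0],
    [[0.01,0.02,0.31],0],
    [[0.01,0.02,0.31],0],
    [[0.01,0.02,0.31],0],
    [[0,0,0.03],0],
  ],
)

```text
time: 8.47
tool_pos: [0.5377, -0.1249, 0.0561]
eef_rot: [-175.0, 0.3, 47.4]
ft_force: [0.1, -0.2, -0.8]
opening: 0.047
```

```bash
cat >> h.py <<'E'
PV=np.array([.6264,-.0282])
def arc(a1,n,r=.130,z=.066):   # lever angles in deg, from present tool place to a1
    s=env.observe(); p=np.array(s['tool_pos']); q=p[:2]-PV
    a0=(np.degrees(np.arctan2(q[1],q[0]))-167)%360; a0-=360*(a0>180)
    print('lever-ish angle',round(a0,1),'r',round(np.hypot(*q),4)); y0=s['eef_rot'][2]
    r0=R.from_euler('xyz',s['eef_rot'],degrees=True); y1=-13+a1; rows=[]; c=p
    for i in range(1,n+1):
        a=np.radians(a0+(a1-a0)*i/n+167); t=np.r_[PV+r*np.array([np.cos(a),np.sin(a)]),p[2]+(z-p[2])*i/n]
        l=(r0*R.from_euler('z',-(y1-y0)*(i-1)/n,degrees=True)).inv().apply(t-c)/.04; c=t
        rows.append([[round(float(x),2) for x in l],round(float((y0-y1)/n/5),2)])
    print('at',p.round(4),'yaw',round(y0,1),'tilt',np.degrees(r0.as_matrix()[:2,2]).round(2),'t',s['time'],'F',s['ft_force'].round(1))
    for i in range(0,n,8): print(str(rows[i:i+8]).replace(' ',''))
E
python3 -c "
from h import *
arc(30,8)"
```

```text
lever-ish angle 60.5 r 0.1312
at [ 0.5377 -0.1249  0.0561] yaw 47.4 tilt [-3.86  3.18] t 8.4667 F [ 0.1 -0.2 -0.8]
[[[0.04,-0.22,-0.01],0.76],[[0.01,-0.22,-0.01],0.76],[[0.01,-0.22,-0.01],0.76],[[0.01,-0.22,-0.01],0.76],[[0.01,-0.22,-0.01],0.76],[[0.01,-0.22,-0.01],0.76],[[0.01,-0.22,-0.01],0.76],[[0.01,-0.22,-0.01],0.76]]
```

Emit:
send_rows(
  motion=[
    [[0.02,-0.1,-0.04],0.3],
    [[0.01,-0.22,-0.04],0.76],
    [[0.01,-0.22,-0.02],0.76],
    [[0.01,-0.22,-0.02],0.76],
    [[0.01,-0.22,-0.02],0.76],
    [[0.01,-0.22,-0.02],0.76],
    [[0.01,-0.22,-0.02],0.76],
    [[0.01,-0.22,-0.02],0.76],
  ],
  grip=-0.25,
  force=20,
)

```text
time: 9.13
tool_pos: [0.5022, -0.0714, 0.0638]
eef_rot: [-176.1, 2.8, 18.0]
ft_force: [1.6, -1.0, -2.5]
opening: 0.0324
```

```bash
python3 -c "
from h import *
arc(0,8)"
```

```text
lever-ish angle 32.2 r 0.1315
at [ 0.5022 -0.0714  0.0638] yaw 18.0 tilt [-3.87  2.81] t 9.1333 F [ 1.6 -1.  -2.5]
[[[0.04,-0.23,0.01],0.78],[[0.0,-0.23,0.01],0.78],[[0.0,-0.23,0.01],0.78],[[0.0,-0.23,0.01],0.78],[[0.01,-0.23,0.0],0.78],[[0.01,-0.23,0.0],0.78],[[0.01,-0.23,0.0],0.78],[[0.01,-0.23,0.0],0.78]]
```

Emit:
send_rows(
  motion=[
    [[0.04,-0.23,0.01],0.78],
    [[0,-0.23,0.01],0.78],
    [[0,-0.23,0.01],0.78],
    [[0,-0.23,0.01],0.78],
    [[0.01,-0.23,0],0.78],
    [[0.01,-0.2,0],0.7],
    [[0.01,-0.1,0],0.4],
    [[0,0,0],0],
  ],
)

```text
time: 9.8
tool_pos: [0.4962, -0.0142, 0.0633]
eef_rot: [-178.4, 4.1, -8.2]
ft_force: [-0.5, -1.2, 0.2]
opening: 0.032
```

```bash
cat > lev.py <<'E'
from h import *
def lever():
    im,d,T,k=grab('wrist'); W=cloud(d,T,k); H=W[...,2]
    q=(W[...,:2]-PV); rr=np.hypot(q[...,0],q[...,1])
    m=(H>.083)&(H<.098)&(rr>.03)&(rr<.1)&(abs(np.degrees(np.arctan2(q[...,1],-q[...,0]))-13)<30)
    Q=q[m]; a=np.degrees(np.arctan2(Q[:,1],Q[:,0]))%360-167
    vx,vy,x0,y0=cv2.fitLine((Q*1000).astype(np.float32),cv2.DIST_L2,0,.01,.01).ravel()
    print('lever',m.sum(),'mean dir',np.median(a).round(2),'line dir',round(np.degrees(np.arctan2(vy,vx))%180-167,2),'z',np.median(W[m][:,2]).round(4)); return im
if __name__=='__main__': lever(); arc(0,1)
E
python3 lev.py
```

```text
lever 6813 mean dir 8.35 line dir 8.84 z 0.0914
lever-ish angle 6.9 r 0.1309
at [ 0.4962 -0.0143  0.0633] yaw -8.2 tilt [-3.83  2.18] t 9.85 F [ 0.3 -0.5 -0.2]
[[[0.03,-0.39,-0.06],0.96]]
```

Emit:
send_rows(
  motion=[
    [[0.02,-0.2,-0.02],0.5],
    [[0,-0.17,-0.02],0.4],
    [[0,-0.04,0],0],
    [[0,0,0.02],0],
    [[0,0,0.02],0],
  ],
  grip=-1,
)

```text
time: 10.27
tool_pos: [0.4985, 0.0, 0.0638]
eef_rot: [-178.9, 4.4, -12.6]
ft_force: [-3.0, 0.8, 5.2]
opening: 0.0216
```

```bash
python3 lev.py
```

```text
lever 6796 mean dir 0.23 line dir 0.61 z 0.0914
lever-ish angle 0.6 r 0.1309
at [0.4985 0.     0.0637] yaw -12.6 tilt [-4.08  2.03] t 10.3167 F [-2.9  0.3  5.3]
[[[0.02,-0.03,-0.06],0.08]]
```

Emit:
send_rows(
  motion=[
    [[0,0,0],0],
    [[0,0,0],0],
    [[0,0,0],0],
    [[0,0,0],0],
  ],
  grip=0.3,
)

```text
time: 10.65
tool_pos: [0.4992, -0.0004, 0.0643]
eef_rot: [-178.8, 4.3, -12.5]
ft_force: [-0.1, -0.3, -0.1]
opening: 0.0555
```

Emit:
send_rows(
  motion=[
    [[0,0,-0.5],0],
    [[0,0,-1],0],
    [[0,0,-1],0],
    [[0,0,-1],0],
    [[0,0,-1],0],
    [[0,0,-0.5],0],
    [[0,0,0],0],
  ],
)

```text
time: 11.23
tool_pos: [0.5104, -0.0079, 0.2671]
eef_rot: [-178.7, 4.9, -12.3]
ft_force: [0.8, 0.5, 0.6]
opening: 0.0552
```

```bash
python3 - <<'E'
from lev import *
im=lever(); cv2.imwrite('pics/w3.png',im[:,:,::-1])
plan([0.40,0.34,0.28],0)
E
```

```text
lever 913 mean dir 0.32 line dir 0.1 z 0.0913
at [510.   -7.7 265.5] yaw -12.34 t 11.28 rows 10 tilt [-4.65  2.3 ] open 0.0558 F [0.4 0.7 0.7]
[[[-0.46,-0.79,0.02],-0.25],[[-0.44,-0.8,0.02],-0.25],[[-0.42,-0.81,0.02],-0.25],[[-0.4,-0.82,0.02],-0.25],[[-0.39,-0.83,0.02],-0.25],[[-0.37,-0.83,0.02],-0.25],[[-0.35,-0.84,0.02],-0.25],[[-0.33,-0.85,0.02],-0.25]]
[[[-0.31,-0.86,0.02],-0.25],[[-0.3,-0.86,0.02],-0.25]]
```

Emit:
send_rows(
  motion=[
    [[-0.46,-0.79,0.02],-0.25],
    [[-0.44,-0.8,0.02],-0.25],
    [[-0.42,-0.81,0.02],-0.25],
    [[-0.4,-0.82,0.02],-0.25],
    [[-0.39,-0.83,0.02],-0.25],
    [[-0.37,-0.83,0.02],-0.25],
    [[-0.35,-0.84,0.02],-0.25],
    [[-0.33,-0.85,0.02],-0.25],
  ],
)

```text
time: 11.95
tool_pos: [0.4137, 0.2741, 0.2591]
eef_rot: [-178.2, 6.0, -2.7]
ft_force: [0.7, -1.0, 0.1]
opening: 0.0553
```

Emit:
send_rows(
  motion=[
    [[-0.1,-0.6,0],-0.25],
    [[0,-0.2,0],-0.25],
    [[0,0,0],0],
  ],
)

```text
time: 12.2
tool_pos: [0.4047, 0.3116, 0.2526]
eef_rot: [-178.1, 6.6, 0.5]
ft_force: [0.2, -1.3, -0.0]
opening: 0.0552
```

```bash
python3 - <<'E'
from h import *
im,d,T,k=grab('wrist'); W=cloud(d,T,k); H=W[...,2]; hsv=cv2.cvtColor(im,cv2.COLOR_RGB2HSV)
cv2.imwrite('pics/w4.png',im[:,:,::-1])
red=((hsv[...,0]<6)|(hsv[...,0]>174))&(hsv[...,1]>150)&(np.hypot(W[...,0]-.473,W[...,1]-.364)<.06)
for a,b in((.13,.145),(.1,.113),(.02,.09)):
    P=W[red&(H>a)&(H<b)]
    if len(P)>5: r=cv2.minAreaRect((P[:,:2]*1000).astype(np.float32)); print(len(P),np.round(r[0],1),np.round(r[1],1),round(r[2],2),np.median(P[:,2]).round(4))
plan([0.473,0.364,0.2],0)
E
```

```text
1428 [475.2 362.3] [24.3 43. ] 89.92 0.1373
1817 [474.9 362.1] [44.8 69.3] 0.31 0.1074
125 [474.3 327.4] [ 0.2 44.2] 89.69 0.0643
at [404.6 310.7 252.2] yaw 0.44 t 12.25 rows 3 tilt [-6.61  1.78] open 0.0555 F [-0.2  0.4 -0.3]
[[[0.62,-0.43,0.38],0.03],[[0.62,-0.43,0.38],0.03],[[0.62,-0.43,0.38],0.03]]
```

Block at (0.475, 0.362), yaw about 0. The tool has drifted to a tilt of about 6.6°, so I'll test which motions change it while in free space.

Emit:
send_rows(
  motion=[
    [[0,0,-0.3],0],
    [[0,0,-0.3],0],
    [[0,0,-0.3],0],
    [[0,0,-0.3],0],
    [[0,0,-0.3],0],
    [[0,0,-0.3],0],
    [[0,0,-0.3],0],
    [[0,0,0],0],
  ],
)

```text
time: 12.92
tool_pos: [0.4183, 0.3017, 0.3449]
eef_rot: [-178.3, 6.5, -0.2]
ft_force: [-0.3, 0.6, 1.0]
opening: 0.0555
```

Emit:
send_rows(
  motion=[
    [[0,0,0],0],
    [[0,0,0],0],
    [[0,0,0],0],
    [[0,0,0],0],
    [[0,0,0],0],
    [[0,0,0],0],
    [[0,0,0],0],
    [[0,0,0],0],
  ],
)

```text
time: 13.58
tool_pos: [0.4175, 0.3017, 0.3431]
eef_rot: [-178.3, 6.7, -0.2]
ft_force: [0.9, 0.1, 0.6]
opening: 0.0557
```

Emit:
send_rows(
  motion=[
    [[1,0,0.1],0],
    [[1,0,0.1],0],
    [[1,0,0.1],0],
    [[1,0,0.1],0],
    [[1,0,0.1],0],
    [[0,0,0],0],
  ],
)

```text
time: 14.08
tool_pos: [0.6197, 0.3028, 0.2955]
eef_rot: [-178.3, 6.8, 0.1]
ft_force: [0.1, -0.0, -3.1]
opening: 0.0556
```

Emit:
send_rows(
  motion=[
    [[-0.25,0,0],0],
    [[-0.25,0,0],0],
    [[-0.25,0,0],0],
    [[-0.25,0,0],0],
    [[-0.25,0,0],0],
    [[-0.25,0,0],0],
    [[-0.25,0,0],0],
    [[-0.25,0,0],0],
  ],
)

```text
time: 14.75
tool_pos: [0.527, 0.3033, 0.309]
eef_rot: [-178.2, 6.7, 0.3]
ft_force: [-0.8, -0.3, 0.4]
opening: 0.0556
```

Emit:
send_rows(
  motion=[
    [[0,1,0],0],
    [[0,1,0],0],
    [[0,1,0],0],
    [[0,1,0],0],
    [[0,0,0],0],
  ],
)

```text
time: 15.17
tool_pos: [0.5146, 0.1443, 0.3138]
eef_rot: [-177.9, 5.7, 1.3]
ft_force: [1.2, 0.2, 0.3]
opening: 0.0553
```

Emit:
send_rows(
  motion=[
    [[0,-1,0],0],
    [[0,-1,0],0],
    [[0,-1,0],0],
    [[0,-1,0],0],
    [[0,0,0],0],
  ],
)

```text
time: 15.58
tool_pos: [0.5025, 0.3065, 0.33]
eef_rot: [-177.6, 4.7, 0.9]
ft_force: [-1.2, -1.3, -0.8]
opening: 0.0557
```

Emit:
send_rows(
  motion=[
    [[0,0,0],1],
    [[0,0,0],1],
    [[0,0,0],1],
    [[0,0,0],1],
    [[0,0,0],1],
    [[0,0,0],1],
    [[0,0,0],0],
  ],
)

```text
time: 16.17
tool_pos: [0.4862, 0.3125, 0.3427]
eef_rot: [-179.4, 4.7, -29.6]
ft_force: [0.4, -0.8, 0.5]
opening: 0.0554
```

Emit:
send_rows(
  motion=[
    [[0,0,0],-1],
    [[0,0,0],-1],
    [[0,0,0],-1],
    [[0,0,0],-1],
    [[0,0,0],-1],
    [[0,0,0],-1],
    [[0,0,0],0],
  ],
)

```text
time: 16.75
tool_pos: [0.4751, 0.3131, 0.3521]
eef_rot: [-176.7, 2.9, 3.3]
ft_force: [0.5, -0.6, 1.0]
opening: 0.0557
```

```bash
python3 -c "
from h import *
plan([0.475,0.3622,0.25],0)
E=lambda *a: np.degrees(R.from_euler('xyz',a,degrees=True).as_matrix()[:2,2]).round(2)
print(env.observe()['qpos'].round(1))"
```

```text
at [475.1 313.1 352.1] yaw 3.29 t 16.75 rows 3 tilt [-3.03  3.17] open 0.0557 F [ 0.5 -0.6  1. ]
[[[0.06,-0.36,0.87],0.22],[[0.06,-0.36,0.87],0.22],[[0.05,-0.36,0.87],0.22]]
[ 23.8  -6.5  90.4   4.2  97.5 111.1]
```

Emit:
send_rows(
  motion=[
    [[-0.1,0.8,0],0],
    [[-0.1,0.9,0],0],
    [[-0.1,0.9,0],0],
    [[-0.1,0.9,0],0],
    [[-0.1,0.9,0],0],
    [[-0.1,0.9,0],0],
    [[-0.1,0.9,0],0],
    [[-0.1,0.9,0],0],
  ],
)

```text
time: 17.42
tool_pos: [0.4505, 0.0256, 0.3413]
eef_rot: [-176.5, 2.0, 4.1]
ft_force: [0.4, -0.4, -0.2]
opening: 0.0554
```

```bash
python3 -c "
from h import *
plan([0.38,-0.35,0.33],-13)"
```

```text
at [450.5  25.6 341.3] yaw 4.13 t 17.42 rows 11 tilt [-2.28  3.35] open 0.0554 F [ 0.4 -0.4 -0.2]
[[[-0.22,0.84,-0.02],0.31],[[-0.2,0.85,-0.02],0.31],[[-0.17,0.85,-0.02],0.31],[[-0.15,0.86,-0.02],0.31],[[-0.13,0.86,-0.02],0.31],[[-0.1,0.86,-0.02],0.31],[[-0.08,0.87,-0.02],0.31],[[-0.06,0.87,-0.02],0.31]]
[[[-0.03,0.87,-0.02],0.31],[[-0.01,0.87,-0.02],0.31],[[0.01,0.87,-0.02],0.31]]
```

Emit:
send_rows(
  motion=[
    [[-0.3,0.85,0],0],
    [[-0.3,0.85,0],0],
    [[-0.3,0.85,0],0],
    [[-0.3,0.85,0],0],
    [[-0.3,0.85,0],0],
    [[-0.3,0.85,0],0],
    [[-0.3,0.85,0],0],
    [[-0.3,0.85,0],0],
  ],
)

```text
time: 18.08
tool_pos: [0.3634, -0.2595, 0.3325]
eef_rot: [-177.0, 1.2, 4.1]
ft_force: [1.7, -0.6, 0.0]
opening: 0.0557
```

Emit:
send_rows(
  motion=[
    [[0,0.9,0],0],
    [[0,0.9,0],0],
    [[0,0.9,0],0],
    [[0,0,0],0],
  ],
)

```text
time: 18.42
tool_pos: [0.3659, -0.3737, 0.3287]
eef_rot: [-177.4, 1.0, 3.5]
ft_force: [-0.6, 1.0, -0.4]
opening: 0.0554
```

Emit:
send_rows(
  motion=[
    [[0,0,0],1],
    [[0,0,0],1],
    [[0,0,0],1],
    [[0,0,0],1],
    [[0,0,0],-1],
    [[0,0,0],-1],
    [[0,0,0],-1],
    [[0,0,0],-1],
  ],
)

```text
time: 19.08
tool_pos: [0.3638, -0.3676, 0.3327]
eef_rot: [-177.6, 0.8, 3.0]
ft_force: [-0.5, -0.4, -0.4]
opening: 0.0553
```

```bash
python3 -c "
from h import *
plan([0.38,-0.35,0.33],-13)"
```

```text
at [ 363.8 -367.6  332.7] yaw 2.97 t 19.08 rows 4 tilt [-0.89  2.34] open 0.0553 F [-0.5 -0.4 -0.4]
[[[0.11,-0.1,0.02],0.8],[[0.1,-0.11,0.02],0.8],[[0.09,-0.12,0.02],0.8],[[0.08,-0.12,0.02],0.8]]
```

Emit:
send_rows(
  motion=[
    [[-0.5,0.8,0],0],
    [[-0.5,0.8,0],0],
    [[-0.5,0.8,0],0],
    [[-0.5,0.8,0],0],
    [[0.5,-0.8,0],0],
    [[0.5,-0.8,0],0],
    [[0.5,-0.8,0],0],
    [[0.5,-0.8,0],0],
  ],
)

```text
time: 19.75
tool_pos: [0.3567, -0.3683, 0.333]
eef_rot: [-177.7, 0.7, 2.2]
ft_force: [0.9, 0.2, 0.3]
opening: 0.0556
```

Emit:
send_rows(
  motion=[
    [[-0.5,0.8,0],0],
    [[-0.5,0.8,0],0],
    [[-0.5,0.8,0],0],
    [[-0.5,0.8,0],0],
    [[0.5,-0.8,0],0],
    [[0.5,-0.8,0],0],
    [[0.5,-0.8,0],0],
    [[0.5,-0.8,0],0],
  ],
)

```text
time: 20.42
tool_pos: [0.3609, -0.3549, 0.3341]
eef_rot: [-177.8, 0.5, 2.8]
ft_force: [0.3, -0.1, 0.6]
opening: 0.0556
```

```bash
python3 -c "
from h import *
plan([0.475,0.3622,0.30],0)"
```

```text
at [ 360.9 -354.9  334.1] yaw 2.82 t 20.42 rows 20 tilt [-0.57  2.22] open 0.0556 F [ 0.3 -0.1  0.6]
[[[0.19,-0.89,0.08],0.03],[[0.18,-0.89,0.08],0.03],[[0.18,-0.89,0.08],0.03],[[0.18,-0.89,0.08],0.03],[[0.18,-0.89,0.08],0.03],[[0.18,-0.89,0.08],0.03],[[0.17,-0.89,0.08],0.03],[[0.17,-0.89,0.08],0.03]]
[[[0.17,-0.89,0.08],0.03],[[0.17,-0.89,0.08],0.03],[[0.17,-0.89,0.08],0.03],[[0.16,-0.89,0.08],0.03],[[0.16,-0.89,0.08],0.03],[[0.16,-0.89,0.08],0.03],[[0.16,-0.89,0.08],0.03],[[0.15,-0.89,0.08],0.03]]
[[[0.15,-0.89,0.08],0.03],[[0.15,-0.89,0.08],0.03],[[0.15,-0.89,0.08],0.03],[[0.15,-0.89,0.08],0.03]]
```

Emit:
send_rows(
  motion=[
    [[0.19,-0.89,0],0.03],
    [[0.18,-0.89,0],0.03],
    [[0.18,-0.89,0],0.03],
    [[0.18,-0.89,0],0.03],
    [[0.18,-0.89,0],0.03],
    [[0.18,-0.89,0],0.03],
    [[0.17,-0.89,0],0.03],
    [[0.17,-0.89,0],0.03],
  ],
)

```text
time: 21.08
tool_pos: [0.4035, -0.0471, 0.3484]
eef_rot: [-178.0, -0.2, 1.4]
ft_force: [2.0, -0.3, 0.3]
opening: 0.0555
```

Emit:
send_rows(
  motion=[
    [[0.17,-0.89,0],0.03],
    [[0.17,-0.89,0],0.03],
    [[0.17,-0.89,0],0.03],
    [[0.16,-0.89,0],0.03],
    [[0.16,-0.89,0],0.03],
    [[0.16,-0.89,0],0.03],
    [[0.16,-0.89,0],0.03],
    [[0.15,-0.89,0],0.03],
  ],
)

```text
time: 21.75
tool_pos: [0.4401, 0.2581, 0.366]
eef_rot: [-177.8, -1.3, 0.3]
ft_force: [0.8, -1.4, 0.7]
opening: 0.0555
```

```bash
python3 -c "
from h import *
plan([0.475,0.3622,0.2],0)"
```

```text
at [440.1 258.1 366. ] yaw 0.32 t 21.75 rows 6 tilt [1.25 2.19] open 0.0555 F [ 0.8 -1.4  0.7]
[[[0.13,-0.41,0.71],0.01],[[0.13,-0.41,0.71],0.01],[[0.13,-0.41,0.71],0.01],[[0.13,-0.41,0.71],0.01],[[0.13,-0.41,0.71],0.01],[[0.13,-0.41,0.71],0.01]]
```

Emit:
send_rows(
  motion=[
    [[0.13,-0.41,0.6],0.01],
    [[0.13,-0.41,0.7],0.01],
    [[0.13,-0.41,0.7],0.01],
    [[0.13,-0.41,0.7],0],
    [[0.13,-0.35,0.6],0],
    [[0.05,-0.1,0.3],0],
    [[0,0,0],0],
  ],
)

```text
time: 22.33
tool_pos: [0.4638, 0.3623, 0.2307]
eef_rot: [-177.3, -2.1, 0.9]
ft_force: [-0.9, 0.5, -0.6]
opening: 0.0552
```

```bash
python3 -c "
from h import *
plan([0.475,0.3622,0.16],0,15)"
```

```text
at [463.8 362.3 230.7] yaw 0.89 t 22.33 rows 5 tilt [2.   2.76] open 0.0552 F [-0.9  0.5 -0.6]
[[[0.04,0.02,0.35],0.04],[[0.04,0.02,0.35],0.04],[[0.04,0.02,0.35],0.04],[[0.04,0.02,0.35],0.04],[[0.04,0.02,0.35],0.04]]
```

Emit:
send_rows(
  motion=[
    [[0.08,0.02,0.35],0.04],
    [[0.08,0.02,0.35],0.04],
    [[0.08,0.02,0.35],0.04],
    [[0.04,0.02,0.35],0.04],
    [[0.04,0.02,0.35],0.04],
    [[0,0,0],0],
  ],
)

```text
time: 22.83
tool_pos: [0.4823, 0.3596, 0.1639]
eef_rot: [-177.0, -2.6, -0.4]
ft_force: [0.3, -0.2, -1.4]
opening: 0.0551
```

```bash
python3 -c "
from h import *
plan([0.475,0.3622,0.111],0,10)"
```

```text
at [482.3 359.6 163.9] yaw -0.41 t 22.83 rows 6 tilt [2.63 3.03] open 0.0551 F [ 0.3 -0.2 -1.4]
[[[-0.04,0.0,0.22],-0.01],[[-0.04,0.0,0.22],-0.01],[[-0.04,0.0,0.22],-0.01],[[-0.04,0.0,0.22],-0.01],[[-0.04,0.0,0.22],-0.01],[[-0.04,0.0,0.22],-0.01]]
```

Emit:
send_rows(
  motion=[
    [[0,0,0],1],
    [[0,0,0],1],
    [[0,0,0],1],
    [[0,0,0],1],
    [[0,0,0],-1],
    [[0,0,0],-1],
    [[0,0,0],-1],
    [[0,0,0],-1],
  ],
)

```text
time: 23.5
tool_pos: [0.4875, 0.3555, 0.1732]
eef_rot: [-176.6, -3.3, -1.2]
ft_force: [0.3, 0.2, -0.0]
opening: 0.0554
```

```bash
python3 -c "
from h import *
plan([0.475,0.3622,0.111],0,10)"
```

```text
at [487.5 355.5 173.2] yaw -1.19 t 23.5 rows 7 tilt [3.33 3.31] open 0.0554 F [ 0.3  0.2 -0. ]
[[[-0.06,-0.01,0.22],-0.03],[[-0.06,-0.01,0.22],-0.03],[[-0.06,-0.01,0.22],-0.03],[[-0.06,-0.01,0.22],-0.03],[[-0.06,-0.01,0.22],-0.03],[[-0.06,-0.01,0.22],-0.03],[[-0.06,-0.01,0.22],-0.03]]
```

Emit:
send_rows(
  motion=[
    [[-0.1,-0.02,0.22],-0.03],
    [[-0.1,-0.02,0.22],-0.03],
    [[-0.08,-0.02,0.22],-0.03],
    [[-0.06,-0.01,0.22],-0.03],
    [[-0.06,-0.01,0.22],-0.03],
    [[-0.03,0,0.12],-0.03],
    [[0,0,0],0],
  ],
)

```text
time: 24.08
tool_pos: [0.4729, 0.3612, 0.1215]
eef_rot: [-176.5, -3.5, -0.7]
ft_force: [-0.1, -0.6, -0.7]
opening: 0.0556
```

```bash
python3 -c "
from h import *
plan([0.475,0.3622,0.111],0,10)"
```

```text
at [472.9 361.2 121.5] yaw -0.69 t 24.08 rows 2 tilt [3.56 3.41] open 0.0556 F [-0.1 -0.6 -0.7]
[[[0.02,-0.0,0.13],-0.07],[[0.02,-0.0,0.13],-0.07]]
```

Emit:
send_rows(
  motion=[
    [[0.02,0,0.14],0],
    [[0.02,0,0.12],0],
    [[0,0,0.03],0],
    [[0,0,0.03],0],
  ],
)

```text
time: 24.42
tool_pos: [0.4754, 0.3621, 0.1069]
eef_rot: [-176.6, -3.5, -0.7]
ft_force: [-0.1, -0.3, -0.1]
opening: 0.0555
```

Emit:
send_rows(
  motion=[
    [[0,0,0.02],0],
    [[0,0,0.02],0],
    [[0,0,0.02],0],
    [[0,0,0.02],0],
    [[0,0,0.02],0],
    [[0,0,0],0],
  ],
  grip=-1,
  force=60,
)

```text
time: 24.92
tool_pos: [0.48, 0.3609, 0.1096]
eef_rot: [-176.8, -3.9, -0.7]
ft_force: [-0.4, -1.4, 1.2]
opening: 0.023
```

```bash
python3 -c "
from h import *
plan([0.475,0.3622,0.26],0,30)"
```

```text
at [480.  360.9 109.6] yaw -0.67 t 24.92 rows 6 tilt [3.97 3.13] open 0.023 F [-0.4 -1.4  1.2]
[[[0.02,-0.04,-0.63],-0.02],[[0.02,-0.04,-0.63],-0.02],[[0.02,-0.04,-0.63],-0.02],[[0.02,-0.04,-0.63],-0.02],[[0.02,-0.04,-0.63],-0.02],[[0.02,-0.04,-0.63],-0.02]]
```

Emit:
send_rows(
  motion=[
    [[0.02,-0.04,-0.4],0],
    [[0.02,-0.04,-0.63],0],
    [[0.02,-0.04,-0.63],0],
    [[0.02,-0.04,-0.63],0],
    [[0.02,-0.04,-0.63],0],
    [[0.02,-0.04,-0.63],0],
    [[0,0,-0.3],0],
    [[0,0,0],0],
  ],
)

```text
time: 25.58
tool_pos: [0.4679, 0.3606, 0.2549]
eef_rot: [-177.3, -2.7, -0.6]
ft_force: [-0.5, -0.2, -2.2]
opening: 0.023
```

```bash
python3 -c "
from h import *
plan([0.5534,-0.0105,0.27],-13,30)"
```

```text
at [467.9 360.6 254.9] yaw -0.6 t 25.58 rows 13 tilt [2.75 2.69] open 0.023 F [-0.5 -0.2 -2.2]
[[[0.17,0.71,-0.05],0.19],[[0.18,0.71,-0.05],0.19],[[0.2,0.7,-0.05],0.19],[[0.21,0.7,-0.05],0.19],[[0.22,0.7,-0.05],0.19],[[0.23,0.69,-0.05],0.19],[[0.24,0.69,-0.05],0.19],[[0.25,0.69,-0.05],0.19]]
[[[0.27,0.68,-0.05],0.19],[[0.28,0.68,-0.05],0.19],[[0.29,0.67,-0.05],0.19],[[0.3,0.67,-0.05],0.19],[[0.31,0.66,-0.05],0.19]]
```

Emit:
send_rows(
  motion=[
    [[0.17,0.71,-0.05],0.19],
    [[0.18,0.71,-0.05],0.19],
    [[0.2,0.7,-0.05],0.19],
    [[0.21,0.7,-0.05],0.19],
    [[0.22,0.7,-0.05],0.19],
    [[0.23,0.69,-0.05],0.19],
    [[0.24,0.69,-0.05],0.19],
    [[0.25,0.69,-0.05],0.19],
  ],
)

```text
time: 26.25
tool_pos: [0.5147, 0.128, 0.2432]
eef_rot: [-177.2, -1.1, -7.9]
ft_force: [0.9, 0.4, -1.9]
opening: 0.023
```

```bash
python3 -c "
from h import *
plan([0.5534,-0.0105,0.26],-13,30)"
```

```text
at [514.7 128.  243.2] yaw -7.87 t 26.25 rows 5 tilt [1.5  2.66] open 0.023 F [ 0.9  0.4 -1.9]
[[[0.29,0.65,-0.11],0.21],[[0.3,0.65,-0.11],0.21],[[0.31,0.64,-0.11],0.21],[[0.32,0.64,-0.11],0.21],[[0.33,0.63,-0.11],0.21]]
```

Emit:
send_rows(
  motion=[
    [[0.29,0.65,-0.11],0.21],
    [[0.3,0.65,-0.11],0.21],
    [[0.31,0.64,-0.11],0.21],
    [[0.32,0.6,-0.11],0.21],
    [[0.15,0.2,-0.11],0.21],
    [[0,0,0],0],
  ],
)

```text
time: 26.75
tool_pos: [0.5455, -0.0008, 0.2438]
eef_rot: [-177.3, 0.3, -13.8]
ft_force: [-0.1, 0.9, -1.5]
opening: 0.0233
```

```bash
cat > blk.py <<'E'
from h import *
# block pose while held: rib top & bridge top in wrist view, plane tilt; side red from scene
im,d,T,k=grab('wrist'); W=cloud(d,T,k); H=W[...,2]; hsv=cv2.cvtColor(im,cv2.COLOR_RGB2HSV)
s=env.observe(); z=s['tool_pos'][2]
red=((hsv[...,0]<8)|(hsv[...,0]>172))&(hsv[...,1]>120)&(np.hypot(W[...,0]-s['tool_pos'][0],W[...,1]-s['tool_pos'][1])<.06)
for n,a,b in(('rib',.012,.045),('bridge',-.025,.012)):
    P=W[red&(H>z+a)&(H<z+b)]
    if len(P)<20: print(n,len(P)); continue
    r=cv2.minAreaRect((P[:,:2]*1000).astype(np.float32)); A=np.c_[P[:,:2]-P[:,:2].mean(0),np.ones(len(P))]
    c=np.linalg.lstsq(A,P[:,2],rcond=None)[0]; print(n,len(P),np.round(r[0],1),np.round(r[1],1),round(r[2],1),'z',c[2].round(4),'slope deg',np.degrees(c[:2]).round(1))
cv2.imwrite('pics/w5.png',im[:,:,::-1])
im,d,T,k=grab('scene'); W2=cloud(d,T,k); hsv=cv2.cvtColor(im,cv2.COLOR_RGB2HSV)
red=((hsv[...,0]<8)|(hsv[...,0]>172))&(hsv[...,1]>120)&(np.hypot(W2[...,0]-s['tool_pos'][0],W2[...,1]-s['tool_pos'][1])<.07)&(W2[...,2]>.03)
print('scene red z',np.percentile(W2[red][:,2],[0.5,2,98]).round(4), 'tcp-low',(z-np.percentile(W2[red][:,2],1)).round(4))
cv2.imwrite('pics/s5.png',cv2.resize(im[130:280,170:370,::-1],(800,600)))
plan([0.5534,-0.0105,0.24],-13,15)
E
python3 blk.py
```

```text
rib 4263 [544.5  -6.5] [47.8 50.9] 12.1 z 0.2713 slope deg [-9.2  2.5]
bridge 3408 [547.5  -0.9] [69.7 33.9] 76.1 z 0.2397 slope deg [-13.8   4.8]
scene red z [0.1403 0.145  0.5688] tcp-low 0.101
at [544.5   1.2 243.1] yaw -13.63 t 26.85 rows 2 tilt [0.22 2.78] open 0.0228 F [ 0.5  0.6 -2.7]
[[[0.14,0.12,0.03],-0.06],[[0.14,0.12,0.03],-0.06]]
```

```bash
python3 -c "
import cv2,numpy as np
a=cv2.imread('pics/w5.png');b=cv2.imread('pics/s5.png')
cv2.imwrite('pics/m5.png',np.hstack([cv2.resize(a[:,100:420],(400,480)),cv2.resize(b[:,200:],(400,480))]))"
```

```text
(no output)
```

View pics/m5.png

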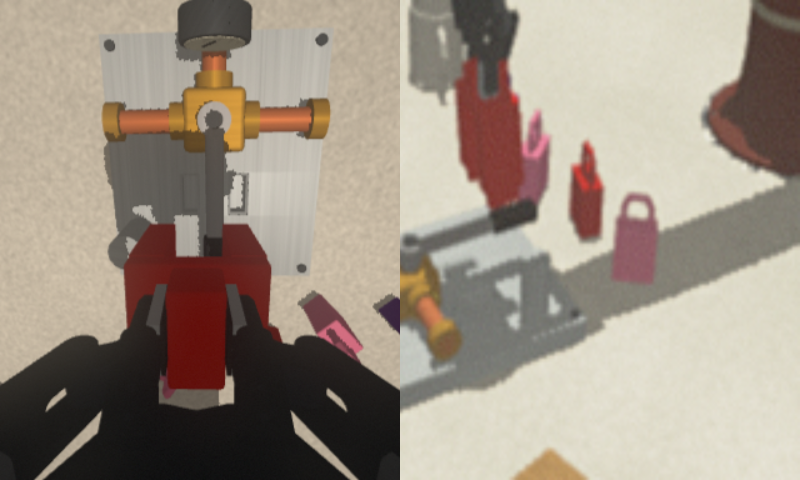

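The wrist view shows the block in the jaws in front of the lever, which is in line. The rib top spans about (236–280, 232–305) in the raw frame and the pockets are visible. I'll fit the top faces for the held pose.

```bash
cat > blk2.py <<'E'
from h import *
def fit(W,m):
    P=W[m&np.isfinite(W[...,2])]
    for _ in range(4):
        c0=P.mean(0); n=np.linalg.svd(P-c0,full_matrices=False)[2][2]; n*=np.sign(n[2]); e=(P-c0)@n; g=abs(e)<max(.0008,2*e.std()); P=P[g]
    return c0,n,P
s=env.observe(); im,d,T,k=grab('wrist'); W=cloud(d,T,k); hsv=cv2.cvtColor(im,cv2.COLOR_RGB2HSV)
v,u=np.mgrid[:384,:512]; red=((hsv[...,0]<8)|(hsv[...,0]>172))&(hsv[...,1]>120)
c,n,P=fit(W,red&(u>240)&(u<275)&(v>240)&(v<298))
print('rib plane n deg',np.degrees(n[:2]).round(2),'z',c[2].round(4))
# all red pixels on the rib-top plane
e=(W-c)@n; m=red&(abs(e)<.0025)&(np.linalg.norm(W-c,axis=-1)<.04)
m=cv2.morphologyEx(m.astype(np.uint8),cv2.MORPH_OPEN,np.ones((3,3)))>0
Q=W[m]; r=cv2.minAreaRect((Q[:,:2]*1000).astype(np.float32)); print('rib top rect',np.round(r[0],1),np.round(r[1],1),round(r[2],1))
b=np.array([*r[0],0])/1000; b[2]=c[2]; bot=b-n*.137; print('block origin est',bot.round(4),'rel TCP',(bot-s['tool_pos']).round(4))
plan([0.5534,-0.0105,0.24],-13,15)
E
python3 blk2.py
```

```text
rib plane n deg [ 3.19 -2.54] z 0.2718
rib top rect [542.2   1.4] [24.  43.8] 76.9
block origin est [0.5346 0.0074 0.1352] rel TCP [-0.01    0.0062 -0.1079]
at [544.6   1.8 243.6] yaw -13.56 t 26.9 rows 2 tilt [0.26 2.78] open 0.0232 F [-0.   0.5 -2. ]
[[[0.14,0.13,0.04],-0.06],[[0.14,0.13,0.04],-0.06]]
```

Emit:
send_rows(
  motion=[
    [[0.1,0.1,-0.1],1],
    [[0.1,0.1,-0.1],1],
    [[0,0,-0.1],1],
    [[0,0,-0.1],-1],
    [[0,0,-0.1],-1],
    [[0,0,-0.1],-1],
    [[0,0,0],0],
  ],
)

```text
time: 27.48
tool_pos: [0.5467, 0.0027, 0.2636]
eef_rot: [-177.0, 0.8, -12.7]
ft_force: [1.8, -0.1, -2.6]
opening: 0.0234
```

```bash
python3 blk2.py; python3 -c "
from rig import env; print(env.observe()['qpos'])"
```

```text
rib plane n deg [ 3.49 -2.53] z 0.2924
rib top rect [544.5   2.7] [24.  44.2] 78.0
block origin est [0.5362 0.0087 0.1558] rel TCP [-0.0106  0.006  -0.1078]
at [546.5   2.8 263.1] yaw -12.87 t 27.53 rows 2 tilt [-0.15  3.1 ] open 0.023 F [ 0.1  0.  -2.2]
[[[0.13,0.16,0.28],0.01],[[0.13,0.16,0.28],0.01]]
[ -9.07678652  -8.60293203 100.65041671   3.03917214  88.59411902
  93.7266714 ]
```

```bash
python3 -c "
from h import *
plan([0.564,-0.0165,0.235],-13,10)"
```

```text
at [546.5   2.8 263.1] yaw -12.87 t 27.53 rows 4 tilt [-0.15  3.1 ] open 0.023 F [ 0.1  0.  -2.2]
[[[0.14,0.1,0.17],0.01],[[0.14,0.1,0.17],0.01],[[0.14,0.1,0.17],0.01],[[0.14,0.1,0.17],0.01]]
```

Emit:
send_rows(
  motion=[
    [[0.14,0.1,0.17],0],
    [[0.14,0.1,0.17],0],
    [[0.14,0.1,0.17],0],
    [[0.14,0.1,0.17],0],
    [[0,0,0],0],
  ],
)

```text
time: 27.95
tool_pos: [0.5653, -0.0154, 0.2296]
eef_rot: [-177.0, 1.0, -13.0]
ft_force: [-1.1, -0.2, -2.8]
opening: 0.023
```

```bash
python3 blk2.py; python3 -c "
from h import *
plan([0.564,-0.0165,0.16],-13,12)"
```

```text
rib plane n deg [ 3.47 -2.9 ] z 0.2583
rib top rect [563.1 -15.4] [23.9 44.2] 77.6
block origin est [ 0.5548 -0.0084  0.1218] rel TCP [-0.0105  0.0069 -0.1078]
at [565.1 -15.1 230.1] yaw -12.97 t 28.0 rows 2 tilt [-0.28  3.15] open 0.0235 F [ 0.2 -0.8 -3.3]
[[[-0.16,-0.03,-0.12],0.0],[[-0.16,-0.03,-0.12],0.0]]
at [565.1 -15.1 230.1] yaw -12.97 t 28.0 rows 6 tilt [-0.28  3.15] open 0.0235 F [ 0.2 -0.8 -3.3]
[[[0.0,0.02,0.29],0.0],[[0.0,0.02,0.29],0.0],[[0.0,0.02,0.29],0.0],[[0.0,0.02,0.29],0.0],[[0.0,0.02,0.29],0.0],[[0.0,0.02,0.29],0.0]]
```

Emit:
send_rows(
  motion=[
    [[0,0.04,0.29],0],
    [[0,0.03,0.29],0],
    [[0,0.02,0.29],0],
    [[0,0.02,0.29],0],
    [[0,0.02,0.29],0],
    [[0,0,0.1],0],
    [[0,0,0],0],
  ],
)

```text
time: 28.58
tool_pos: [0.5623, -0.0171, 0.1596]
eef_rot: [-177.0, 1.2, -13.1]
ft_force: [-0.4, 0.1, -2.7]
opening: 0.0231
```

```bash
python3 blk2.py; python3 -c "
from h import *
plan([0.5639,-0.0174,0.14],-13,12)"
```

```text
rib plane n deg [ 3.66 -3.  ] z 0.1883
rib top rect [560.1 -16.9] [23.9 44.6] 76.8
block origin est [ 0.5514 -0.0097  0.0518] rel TCP [-0.0109  0.0074 -0.1078]
at [562.2 -17.  159.7] yaw -13.06 t 28.63 rows 6 tilt [-0.47  3.21] open 0.023 F [-0.7 -0.1 -2.9]
[[[-0.05,-0.04,-0.33],-0.0],[[-0.05,-0.04,-0.33],-0.0],[[-0.05,-0.04,-0.33],-0.0],[[-0.05,-0.04,-0.33],-0.0],[[-0.05,-0.04,-0.33],-0.0],[[-0.05,-0.04,-0.33],-0.0]]
at [562.2 -17.  159.7] yaw -13.06 t 28.63 rows 2 tilt [-0.47  3.21] open 0.023 F [-0.7 -0.1 -2.9]
[[[0.03,0.01,0.25],-0.01],[[0.03,0.01,0.25],-0.01]]
```

Emit:
send_rows(
  motion=[
    [[0.04,0.02,0.2],0],
    [[0.03,0.02,0.2],0],
    [[0.01,0.01,0.1],0],
    [[0.01,0,0.06],0],
  ],
)

```text
time: 28.97
tool_pos: [0.5671, -0.0188, 0.1377]
eef_rot: [-177.0, 0.9, -13.0]
ft_force: [-0.6, 0.2, -1.4]
opening: 0.0229
```

```bash
python3 blk2.py
```

```text
rib plane n deg [ 3.63 -3.  ] z 0.1664
rib top rect [564.9 -18.9] [23.9 44.2] 77.7
block origin est [ 0.5563 -0.0117  0.0299] rel TCP [-0.0108  0.0071 -0.1078]
at [566.9 -18.7 137.2] yaw -13.04 t 29.02 rows 7 tilt [-0.23  3.16] open 0.0226 F [-0.1 -0.2 -2.5]
[[[-0.06,-0.04,-0.36],-0.0],[[-0.06,-0.04,-0.36],-0.0],[[-0.06,-0.04,-0.36],-0.0],[[-0.06,-0.04,-0.36],-0.0],[[-0.06,-0.04,-0.36],-0.0],[[-0.06,-0.04,-0.36],-0.0],[[-0.06,-0.04,-0.36],-0.0]]
```

Emit:
send_rows(
  motion=[
    [[-0.08,-0.01,0.03],0],
    [[0,0,0.08],0],
    [[0,0,0.1],0],
  ],
)

```text
time: 29.27
tool_pos: [0.5646, -0.0173, 0.1297]
eef_rot: [-177.0, 0.8, -13.1]
ft_force: [0.2, 0.1, -1.6]
opening: 0.0229
```

```bash
python3 blk2.py
```

```text
rib plane n deg [ 3.29 -3.24] z 0.1584
rib top rect [562.3 -17.3] [23.9 44. ] 77.5
block origin est [ 0.5545 -0.0095  0.0219] rel TCP [-0.0101  0.0077 -0.1078]
at [564.  -17.1 128.6] yaw -13.05 t 29.32 rows 8 tilt [-0.18  3.16] open 0.0233 F [-0.4  0.4 -2.8]
[[[-0.04,-0.03,-0.35],-0.0],[[-0.04,-0.03,-0.35],-0.0],[[-0.04,-0.03,-0.35],-0.0],[[-0.04,-0.03,-0.35],-0.0],[[-0.04,-0.03,-0.35],-0.0],[[-0.04,-0.03,-0.35],-0.0],[[-0.04,-0.03,-0.35],-0.0],[[-0.04,-0.03,-0.35],-0.0]]
```

The feet have entered the pockets with no contact force. I'll go on down, easing the top back to right the block.

Emit:
send_rows(
  motion=[
    [[-0.04,0,0.08],0],
    [[-0.04,0,0.08],0],
    [[-0.04,0,0.08],0],
  ],
)

```text
time: 29.57
tool_pos: [0.5612, -0.0158, 0.1201]
eef_rot: [-177.0, 0.5, -13.1]
ft_force: [2.8, -1.6, -0.0]
opening: 0.0232
```

```bash
python3 blk2.py
```

```text
rib plane n deg [ 2.7  -3.03] z 0.1488
rib top rect [558.8 -15.9] [24.  44.3] 77.7
block origin est [ 0.5523 -0.0086  0.0122] rel TCP [-0.0089  0.0072 -0.1079]
at [561.  -15.8 119.5] yaw -13.06 t 29.62 rows 9 tilt [0.17 3.09] open 0.0228 F [ 3.8 -0.7 -1.9]
[[[-0.03,-0.03,-0.33],-0.0],[[-0.03,-0.03,-0.33],-0.0],[[-0.03,-0.03,-0.33],-0.0],[[-0.03,-0.03,-0.33],-0.0],[[-0.03,-0.03,-0.33],-0.0],[[-0.03,-0.03,-0.33],-0.0],[[-0.03,-0.03,-0.33],-0.0],[[-0.03,-0.03,-0.33],-0.0]]
[[[-0.03,-0.03,-0.33],-0.0]]
```

Emit:
send_rows(
  motion=[
    [[-0.06,-0.04,0.06],0],
    [[-0.06,-0.04,0.06],0],
    [[-0.04,-0.03,0.06],0],
    [[0,0,0.06],0],
  ],
)

```text
time: 29.95
tool_pos: [0.561, -0.0139, 0.1179]
eef_rot: [-177.5, -0.4, -13.0]
ft_force: [-3.3, 1.4, 9.9]
opening: 0.023
```

```bash
python3 blk2.py
```

```text
rib plane n deg [ 2.67 -1.78] z 0.1467
rib top rect [558.3 -13.3] [24.  43.7] 76.8
block origin est [ 0.5519 -0.0091  0.01  ] rel TCP [-0.009   0.0048 -0.108 ]
at [560.8 -13.8 117.9] yaw -13.03 t 30.0 rows 9 tilt [0.92 2.4 ] open 0.023 F [-2.9 -1.9  8.9]
[[[-0.02,-0.02,-0.34],-0.0],[[-0.02,-0.02,-0.34],-0.0],[[-0.02,-0.02,-0.34],-0.0],[[-0.02,-0.02,-0.34],-0.0],[[-0.02,-0.02,-0.34],-0.0],[[-0.02,-0.02,-0.34],-0.0],[[-0.02,-0.02,-0.34],-0.0],[[-0.02,-0.02,-0.34],-0.0]]
[[[-0.02,-0.02,-0.34],-0.0]]
```

Emit:
send_rows(
  motion=[
    [[0,0,0],0],
    [[0,0,0],0],
    [[0,0,0],0],
    [[0,0,-0.1],0],
  ],
  grip=0.1,
)

```text
time: 30.33
tool_pos: [0.5582, -0.0122, 0.1214]
eef_rot: [-177.3, 0.0, -13.0]
ft_force: [-0.1, -0.5, -1.2]
opening: 0.047
```

Emit:
send_rows(
  motion=[
    [[0,0,-0.3],0],
    [[0,0,-0.5],0],
    [[0,0,-0.5],0],
    [[0,0,-0.3],0],
    [[0,0,0],0],
  ],
)

```text
time: 30.75
tool_pos: [0.5557, -0.0144, 0.1885]
eef_rot: [-177.3, 0.4, -13.0]
ft_force: [0.4, 0.1, 0.1]
opening: 0.0469
```

```bash
cat > chk.py <<'E'
from h import *
s=env.observe(); im,d,T,k=grab('wrist'); W=cloud(d,T,k); hsv=cv2.cvtColor(im,cv2.COLOR_RGB2HSV)
red=((hsv[...,0]<8)|(hsv[...,0]>172))&(hsv[...,1]>120)&(np.hypot(W[...,0]-.5534,W[...,1]+.0105)<.05)
for n,lo,hi in(('rib',.135,.16),('bridge',.108,.128)):
    P=W[red&(W[...,2]>lo)&(W[...,2]<hi)]
    P=P[abs(P[:,2]-np.median(P[:,2]))<.004]
    r=cv2.minAreaRect((P[:,:2]*1000).astype(np.float32)); A=np.c_[P[:,:2]-P[:,:2].mean(0),np.ones(len(P))]; c=np.linalg.lstsq(A,P[:,2],rcond=None)[0]
    print(n,len(P),np.round(r[0],1),np.round(r[1],1),round(r[2],1),'z',c[2].round(4),'slope',np.degrees(c[:2]).round(2))
cv2.imwrite('pics/c%d.png'%(s['time']*100),im[:,:,::-1])
plan([0.5534,-0.0105,0.16],-13,12)
E
python3 chk.py
```

```text
rib 1709 [553.  -9.] [23.8 44.3] 76.1 z 0.1453 slope [-0.43  0.16]
bridge 2571 [553.4  -9. ] [69.9 46. ] 76.6 z 0.1153 slope [-0.48  0.06]
at [555.4 -14.3 187.5] yaw -12.99 t 30.8 rows 3 tilt [0.21 2.71] open 0.0467 F [ 0.7 -1.2 -0.3]
[[[-0.02,-0.02,0.23],0.0],[[-0.02,-0.02,0.23],0.0],[[-0.02,-0.02,0.23],0.0]]
```

Released, the block sits with its rib top at 0.1453, against 0.145 when flush. I'll press it once gently with closed fingers.

Emit:
send_rows(
  motion=[
    [[-0.02,-0.1,0.1],0],
    [[0,0,0.1],0],
    [[0,0,0.1],0],
    [[0,0,0.1],0],
    [[0,0,0.1],0],
    [[0,0,0.1],0],
  ],
  grip=-1,
)

```text
time: 31.3
tool_pos: [0.5532, -0.0078, 0.157]
eef_rot: [-177.3, 0.8, -13.0]
ft_force: [-0.1, -0.1, 1.1]
opening: -0.0
```

```bash
python3 -c "
from h import *
plan([0.5534,-0.0095,0.147],-13,12)"
```

```text
at [553.2  -7.8 157. ] yaw -12.98 t 31.3 rows 1 tilt [-0.18  2.79] open -0.0 F [-0.1 -0.1  1.1]
[[[0.02,0.05,0.25],0.0]]
```

Emit:
send_rows(
  motion=[
    [[0.01,0.03,0.12],0],
    [[0,0,0.1],0],
    [[0,0,0.08],0],
    [[0,0,0.08],0],
  ],
)

```text
time: 31.63
tool_pos: [0.5558, -0.0093, 0.1455]
eef_rot: [-177.3, 0.5, -13.0]
ft_force: [-3.5, -0.8, 15.7]
opening: -0.0002
```

Emit:
send_rows(
  motion=[
    [[0,0,0.1],0],
    [[0,0,0.12],0],
  ],
)

```text
time: 31.8
tool_pos: [0.5609, -0.0104, 0.1463]
eef_rot: [-177.4, -0.2, -13.0]
ft_force: [-5.9, -1.3, 20.1]
opening: 0.0002
```

Emit:
send_rows(
  motion=[
    [[0,0,-0.2],0],
    [[0,0,-0.5],0],
    [[0,0,-0.8],0],
    [[0,0,-0.8],0],
    [[0,0,-0.8],0],
    [[0,0,-0.5],0],
    [[0,0,0],0],
  ],
)

```text
time: 32.38
tool_pos: [0.5585, -0.0173, 0.2959]
eef_rot: [-177.4, -0.1, -13.0]
ft_force: [0.5, 0.0, 0.4]
opening: -0.0002
```

```bash
python3 chk.py; python3 - <<'E'
from h import *
a,d,T,k=grab('scene'); cv2.imwrite('pics/sf.png',cv2.resize(a[100:292,120:376,::-1],(800,600)))
im,d,T,k=grab('top'); W=cloud(d,T,k); H=W[...,2]; cv2.imwrite('pics/tf.png',im[:,:,::-1])
m=(np.hypot(W[...,0]-.517,W[...,1]+.309)<.06)
P=W[m&(H>.06)&(H<.075)]; print('padlock',cv2.minAreaRect((P[:,:2]*1000).astype(np.float32)) if len(P)>5 else len(P),np.median(P[:,2]) if len(P) else '')
# canister
m=(np.hypot(W[...,0]-.526,W[...,1]-.081)<.04)&(H>.085)&(H<.1); print('canister',W[m].mean(0))
z=np.load('top.npz'); W0=cloud(z['d'],z['T'],z['k']); m=(np.hypot(W0[...,0]-.526,W0[...,1]-.081)<.04)&(W0[...,2]>.085)&(W0[...,2]<.1); print('before',W0[m].mean(0))
E
ls pics/c*
```

```text
rib 775 [553.7  -9.1] [23.9 43.2] 76.4 z 0.1453 slope [-0.41 -0.06]
bridge 1265 [553.4  -9.1] [69.5 46.4] 77.0 z 0.1153 slope [-0.46  0.05]
at [558.1 -17.2 294. ] yaw -13.01 t 32.43 rows 12 tilt [0.6  2.54] open -0.0 F [-0.2  0.4  0.4]
[[[-0.01,0.0,0.28],-0.0],[[-0.01,0.0,0.28],-0.0],[[-0.01,0.0,0.28],-0.0],[[-0.01,0.0,0.28],-0.0],[[-0.01,0.0,0.28],-0.0],[[-0.01,0.0,0.28],-0.0],[[-0.01,0.0,0.28],-0.0],[[-0.01,0.0,0.28],-0.0]]
[[[-0.01,0.0,0.28],-0.0],[[-0.01,0.0,0.28],-0.0],[[-0.01,0.0,0.28],-0.0],[[-0.01,0.0,0.28],-0.0]]
padlock ((514.9138793945312, -305.84478759765625), (27.416034698486328, 52.4811897277832), 62.37696838378906) 0.06550485349887425
canister [0.53141896 0.09065198 0.09424188]
before [0.5301541  0.08102974 0.09443579]
pics/c3075.png
pics/c3238.png
```

View pics/sf.png

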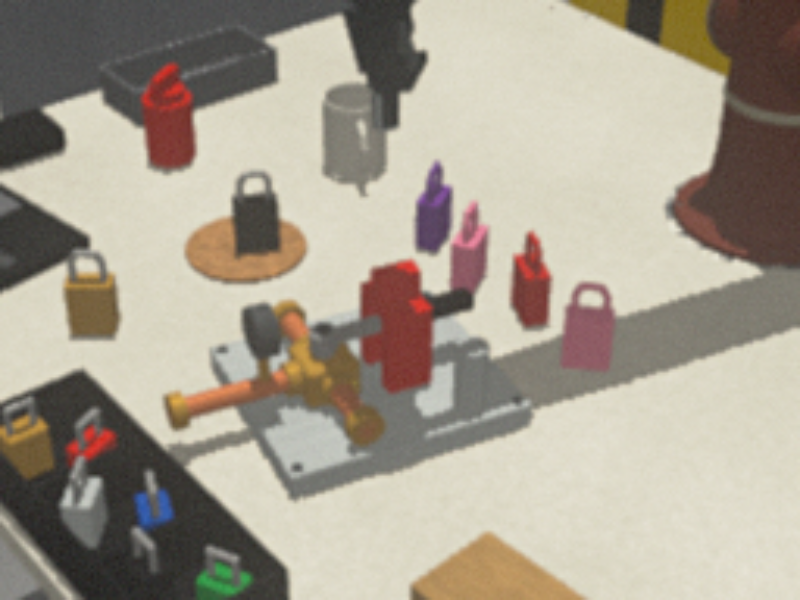

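The scene view shows the block flush over the lever, the black padlock upright on the mat and the canister standing near (470,370). The top view suggests the canister moved 10 mm, but the arm may be hiding part of it there, so I'll check in the scene and wrist views.

```bash
python3 - <<'E'
from lev import *
z=np.load('scene.npz'); a0,d0=z['im'],z['d']; T,k=z['T'],z['k']
a,d,_,_=grab('scene')
for dd in(d0,d):
    W=cloud(dd,T,k); m=(np.hypot(W[...,0]-.526,W[...,1]-.085)<.045)&(W[...,2]>.091)&(W[...,2]<.102); P=W[m]; print(m.sum(),cv2.minEnclosingCircle((P[:,:2]*1000).astype(np.float32)))
z=np.load('w1.npz'); ww=[(z['d'],z['T'],z['k'])]; im,d,T,k=grab('wrist'); ww.append((d,T,k))
for q in ww:
    W=cloud(*q); m=(np.hypot(W[...,0]-.526,W[...,1]-.085)<.045)&(W[...,2]>.091)&(W[...,2]<.102); P=W[m]; print('wrist',m.sum(),cv2.minEnclosingCircle((P[:,:2]*1000).astype(np.float32)) if len(P) else '')
q=W[...,:2]-PV; rr=np.hypot(q[...,0],q[...,1]); m=(W[...,2]>.086)&(W[...,2]<.096)&(rr>.018)&(rr<.05)&(q[...,0]<0)&(abs(q[...,1]+.23*q[...,0])<.02)
Q=q[m]; print('lever',np.median(np.degrees(np.arctan2(Q[:,1],Q[:,0]))%360-167),len(Q)); print(env.observe()['time'])
E
```

```text
77 ((532.836181640625, 79.15572357177734), 19.151887893676758)
77 ((531.681396484375, 79.48300170898438), 19.5308780670166)
wrist 485 ((532.0152587890625, 78.53564453125), 17.00961685180664)
wrist 477 ((532.1554565429688, 78.77678680419922), 16.942062377929688)
lever -0.9461541467199481 319
32.6333
```

```bash
python3 -c "
from rig import env; print(env.sign_off())"
```

```text
the job is handed in; nothing more can be done
None
```

The valve is locked out and the job is handed in, after about 33 of the 72 s. I did the three steps in the order asked, and the arm touches nothing.

Last checks:
- **Padlock:** it stands upright on the cork mat, its centre about 11 mm off the mat's centre.
- **Lever:** it measured within about 0.3° of off when I let go. A rougher reading close to the pivot, taken after the block was in, gave −0.9°.
- **Lockout block:** I pressed it down with about 20 N. Its rib top then measured 145.3 mm above the bench, against 145.0 mm when flush. It leaned about 0.4° and sat within 1–2 mm of the recess.
- **Bystanders:** the last top view suggested the canister had moved about 10 mm. The wrist view put it within 0.3 mm of where it was and the scene view within 1.2 mm, so I take that as the arm hiding part of it. I saw no others displaced in the last scene view but did not measure them.

The tool tilted up to about 7° during some moves. I reduced that to about 4–5° before gripping the block, and righted the block as it went into the pockets.

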